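# Demagnetise the bench screwdrivers and put the tools away

## Task

Demagnetise the screwdrivers lying on the bench: stand them all blade down in the wells of the demagnetiser, push its spring toggle over towards the wells (never the other way, which magnetises), hold it there for two seconds and let it spring back to the middle. Then move the screwdrivers, blade down, to the tool stand, and stand the nylon spudger in it too (it needs no demagnetising, and may go there at any time). Leave the other things on the bench where they are.

Things in the scene. Friction and masses are not known exactly. Their poses are not given: they have to be found in the camera images.
- demag: The tool demagnetiser, fixed: a grey steel case 110 mm (x) by 260 mm (y) by 85 mm high, with a meter on its front (-x) face. Origin: centre of its underside, z up. In its flat top, from +y to -y: three square wells in a row, then, 75 mm past the last well, the toggle switch on its aluminium plate.
- well0 (a point): Centre of the mouth of demagnetiser well 0, level with the case top (85 mm above the bench): square, 24 by 24 mm, 70 mm deep, at y = 95 mm in the demagnetiser's frame; axes as the demagnetiser. A screwdriver stood in it blade down has its whole handle above the top and may lean up to 14 degrees.
- well1 (a point): Centre of the mouth of demagnetiser well 1, level with the case top (85 mm above the bench): square, 24 by 24 mm, 70 mm deep, at y = 40 mm in the demagnetiser's frame; axes as the demagnetiser. A screwdriver stood in it blade down has its whole handle above the top and may lean up to 14 degrees.
- well2 (a point): Centre of the mouth of demagnetiser well 2, level with the case top (85 mm above the bench): square, 24 by 24 mm, 70 mm deep, at y = -15 mm in the demagnetiser's frame; axes as the demagnetiser. A screwdriver stood in it blade down has its whole handle above the top and may lean up to 14 degrees.
- toggle (a joint): Angle of the demagnetiser's spring-centred toggle (rad): 0 upright (off), positive when the lever leans towards the wells (+y of the demagnetiser, demagnetise), negative away from them (magnetise, not wanted). Stops at +0.42 and -0.42; a spring of 0.45 N m/rad returns it to 0 when let go (5 N at the knob reaches the stop).
- toggle_tip (a point): Point on the axis of the toggle lever, 47 mm above its pivot; the pivot is level with the case top, at x = 0, y = -90 mm in the demagnetiser's frame. The lever is a 9 mm steel stem with a round black knob 13 to 17 mm thick from 22 to 53 mm above the case top. Axes as the demagnetiser, leaning with the lever.
- rack: The tool stand, fixed to the bench: a grey moulded block 60 mm (x) by 210 mm (y) by 85 mm high with four square pockets in a row along y. Origin at the centre of its underside, z up.
- pocket0 (a point): Centre of the mouth of tool stand pocket 0, 85 mm above the bench: square, 30 by 30 mm, 78 mm deep, at y = 75 mm in the stand's frame; axes as the stand. One tool fits in each; a tool in it may lean up to 17 degrees.
- pocket1 (a point): Centre of the mouth of tool stand pocket 1, 85 mm above the bench: square, 30 by 30 mm, 78 mm deep, at y = 25 mm in the stand's frame; axes as the stand. One tool fits in each; a tool in it may lean up to 17 degrees.
- pocket2 (a point): Centre of the mouth of tool stand pocket 2, 85 mm above the bench: square, 30 by 30 mm, 78 mm deep, at y = -25 mm in the stand's frame; axes as the stand. One tool fits in each; a tool in it may lean up to 17 degrees.
- pocket3 (a point): Centre of the mouth of tool stand pocket 3, 85 mm above the bench: square, 30 by 30 mm, 78 mm deep, at y = -75 mm in the stand's frame; axes as the stand. One tool fits in each; a tool in it may lean up to 17 degrees.
- driver0_mid (a point): Screwdriver, 155 mm long, 55 g: black handle 83 mm long, square section 18 mm across flats (does not roll), then a round steel blade 72 mm long, 7 mm thick, tip rounded. Point: middle of the tool, on its axis (9 mm above the bench as it lies). x points to the blade tip (77 mm along +x; handle's middle 36 mm along -x, balance 15 mm along -x). Starts lying, blade roughly towards the robot. May be absent (None).
- driver1_mid (a point): Screwdriver, 155 mm long, 55 g: black handle 83 mm long, square section 18 mm across flats (does not roll), then a round steel blade 72 mm long, 7 mm thick, tip rounded. Point: middle of the tool, on its axis (9 mm above the bench as it lies). x points to the blade tip (77 mm along +x; handle's middle 36 mm along -x, balance 15 mm along -x). Starts lying, blade roughly towards the robot. May be absent (None).
- driver2_mid (a point): Screwdriver, 155 mm long, 55 g: black handle 83 mm long, square section 18 mm across flats (does not roll), then a round steel blade 72 mm long, 7 mm thick, tip rounded. Point: middle of the tool, on its axis (9 mm above the bench as it lies). x points to the blade tip (77 mm along +x; handle's middle 36 mm along -x, balance 15 mm along -x). Starts lying, blade roughly towards the robot. May be absent (None).
- spudger_mid (a point): The nylon spudger: a plain flat black bar 160 mm long, 14 mm wide, 9 mm thick, 30 g, both ends rounded alike, lying flat on the bench at the start (always present). This point is its centre (4.5 mm up while it lies); x along its length, y across its width, z through its thickness. Its long axis starts pointing roughly away from and towards the robot.
- phone: Bystander: an opened phone, 148 by 72 by 9 mm, lying on the bench. Origin under its centre.
- pry_tool: Bystander: a flat steel pry blade with a yellow grip, 130 by 18 by 5 mm. Origin under its centre, x along it.
- tweezers: Bystander: steel tweezers, 120 by 10 by 8 mm. Origin under their centre, x along them.
- screw_dish: Bystander: a small steel screw dish, 76 mm across, 22 mm high. Origin under its centre.
- ipa_bottle: Bystander: a clear cleaning-fluid bottle, 56 mm across, 150 mm tall, standing. Origin under its centre.
Not all that is in view belongs to the job. Leave any pink or red look-alike of the part that bears driver0_mid alone.

How it is judged (in metres and radians):
On the way, in this order (a step that is already met when the one before it is completed fails the run):
1. every screwdriver stands blade down in a well of the demagnetiser (x of driver0_mid in the frame of demag between -0.035 and 0.035 m and y of driver0_mid in the frame of demag between -0.05 and 0.13 m and z of driver0_mid in the frame of demag between 0.06 and 0.105 m and angle between each of driver0_mid, driver1_mid, driver2_mid's own x axis and vertical above 2.74 rad and x of driver1_mid in the frame of demag between -0.035 and 0.035 m and y of driver1_mid in the frame of demag between -0.05 and 0.13 m and z of driver1_mid in the frame of demag between 0.06 and 0.105 m and x of driver2_mid in the frame of demag between -0.035 and 0.035 m and y of driver2_mid in the frame of demag between -0.05 and 0.13 m and z of driver2_mid in the frame of demag between 0.06 and 0.105 m), for 0.3 s.
2. with the screwdrivers in the wells, the toggle is held over towards the wells (past 0.28 rad) for 1.2 s (all of step 1 and value of joint toggle above 0.28 rad), for 1.2 s.
3. the toggle is let go and has sprung back to the middle (value of joint toggle between -0.08 and 0.08 rad), for 0.3 s.
At the end, for the whole second after the job is handed in: Every screwdriver stands blade down (within 26 degrees of upright) and at rest in a pocket of the tool stand, down on the pocket floor, the spudger stands in the stand too, either end up, and the toggle is back within 0.08 rad of the middle (all of step 3 and x of driver0_mid in the frame of rack between -0.04 and 0.04 m and y of driver0_mid in the frame of rack between -0.11 and 0.11 m and z of driver0_mid in the frame of rack between 0.06 and 0.105 m and angle between each of driver0_mid, driver1_mid, driver2_mid's own x axis and vertical above 2.69 rad and linear speed of each of driver0, driver1, driver2, spudger below 0.03 m/s and x of driver1_mid in the frame of rack between -0.04 and 0.04 m and y of driver1_mid in the frame of rack between -0.11 and 0.11 m and z of driver1_mid in the frame of rack between 0.06 and 0.105 m and x of driver2_mid in the frame of rack between -0.04 and 0.04 m and y of driver2_mid in the frame of rack between -0.11 and 0.11 m and z of driver2_mid in the frame of rack between 0.06 and 0.105 m and x of spudger_mid in the frame of rack between -0.04 and 0.04 m and y of spudger_mid in the frame of rack between -0.11 and 0.11 m and z of spudger_mid in the frame of rack between 0.06 and 0.105 m and (angle between spudger_mid's own x axis and vertical above 2.69 rad or angle between spudger_mid's own x axis and vertical below 0.45 rad)); the robot touches nothing.
It fails at once if a bystander (phone, pry tool, tweezers, screw dish or bottle) is moved more than 50 mm (distance of any of phone, pry_tool, tweezers, screw_dish, ipa_bottle from where it was at the start of the episode above 0.05 m).
It fails at once if the toggle is pushed to the magnetise side (beyond -0.2 rad) (value of joint toggle below -0.2 rad).
Of driver0, driver1, driver2 only 2 to 3 are there at a start; the rules pass over those that are not, and their reading is None.
At some moment in a run one of driver0, driver1, driver2, spudger may be knocked a few centimetres aside while the robot is not near it.
It also fails if it takes over 210 s, if anything falls off the work surface, if the arm or the gripper's body presses on something with over 40 N, if the wrist force passes 120 N, or if a joint passes its speed limit or range.

## Robot

A 6-joint arm with a two-finger parallel gripper is mounted at the origin on the work surface. World frame = base frame: x ahead of the robot, y to its left, z up, the work surface at z = 0. Lengths are in mm, angles in rad, forces in N, time in s.
With the tool pointing down it reaches from about 275 to 750 mm from the base axis. Payload 10.2 kg.
Tool frame: the origin (TCP) lies between the finger pads; the fingertips stand 17 mm ahead of it and the grasp point (between the pads) lies 2 mm behind it (tips_ahead is the distance from the TCP to the fingertips, in mm); z points along the fingers, y is the line along which they close (so a half turn about z gives the same grasp; the last joint's range is limited). The gripper opens to 85 mm and grips with 20 to 120 N. Pads are 22 mm wide; open, the fingers measure 114 mm over their backs; the gripper's body (76 mm by 85 mm) begins 54 mm behind the grasp point. The pads swing forward as they close: fully open they stand 13 mm farther back than shut.
Start: joints at [-1.385, 0.313, 1.498, -0, 1.331, -0.223], TCP at [208.68, -481.751, 248.294] pointing down, gripper open.
Joint ranges: [-2.94, 2.94], [-0.97, 2.17], [0.19, 2.56], [-1.23, 4.37], [0.02, 3.11], [-2.88, 2.88]. Speed limits (rad/s): [2.39, 2.39, 3.01, 3.14, 3.14, 3.14].

## Interface

Orientations are given as a unit quaternion [w, x, y, z].
In Python, from rig import sense, capture, finish_job, boxes_of, tips_ahead gives the robot as it stands.
- The arm moves only by the tool drive_tool, never from a script. Its argument "commands" is text: rows parted by semicolons, each of 7 numbers parted by spaces: the shift along the world's x, y, z in units of 0.1 m (1.0 is 0.1 m), then the turn, a rotation vector about the world's x, y, z in units of pi/4 rad (1.0 is pi/4 rad), then the opening in per cent of the stroke, from 0 (shut) to 100 (fully open). A call has 1 to 20 rows; each row shifts and turns the commanded pose from where the row before left it; what a row does not reach is not made up. A row lasts 1/12 s, in which the tool goes at most 41.7 mm and 7.16 degrees, less where a joint would pass 70% of its speed; a pose out of reach is approached as far as the arm can. A call with a number of a shift or a turn outside -1 to 1 is refused whole. A call with a gripper value outside its range is refused whole. The fingers move at their own pace and stop on an object; "force" is the grip in N (left out, the last holds). Time passes only in rows, so rows that do not move let the fingers close. It gives the time, the measured TCP pose, the force, the opening and the grip force at its end, in the units of the state.
- sense(): the state, without advancing time (a new reading comes with each control period).
- capture(name): name is "scene" or "side" or "wrist"; returns a dict with "pixels" (420x560x3 uint8, blue, green, red), "fov_y" (degrees; the focal length in pixels is half the picture's height over the tangent of half this angle, whatever the lens; pixels are square), "cx", "cy" (the principal point, pixels), "position" and "attitude" of the camera in the world; the wrist camera has in their place "tool_from_camera" (4x4, takes a point from camera to tool coordinates, whose origin is the TCP and whose axes are the flange's). Camera axes: x right, y down, z forward; pixel columns grow to the right and rows downward; lengths in mm; the calibration is good to about 2 mm. The wrist camera is an equidistant fisheye: a pixel r from the principal point sees the ray r / f radians off the axis. A picture is of the moment at which its call begins: read the wrist's pose just before it. There is no depth.
- finish_job(): hands the job in; it is judged then, once.
Trained networks look in a picture, given as the dict that the camera call returned (one of the last four; its "shot" number tells which), for a name from the list of things; names that differ only in an ending like _2 or _b are one class to them, and where a whole thing is asked for, a point or a joint stands for the part that bears it (a point fixed in the world has none). Each returns a list of dicts, best first, with "confidence" (0 to 1); they miss things now and then, are a little off and sometimes report something else, mostly with a low value. They report only what shows in the picture. A call takes as long as a camera call. They do not tell look-alikes from the thing itself.
- boxes_of(picture, name): "position" ([column, row] in pixels, amid what is visible of it).
The state is a dict: "time_s": time; "joints": joint angles; "dq": joint speeds; "tau": joint torques, N m; "eef_pos": TCP position; "ee_rot": TCP orientation; "force": force on the tool from outside, world axes, zero at the start; "wrist_torque": the same for the moment, N m; "grip_width": opening from 0.0 (shut) to 1.0 (fully open); "grip_force": force on a finger pad.
Only numpy, scipy, OpenCV 4.12 (cv2) and the standard library are available. Lean on these libraries where they do the work, as an engineer would, in place of code of your own. Each camera call takes 0.05 s, during which the arm holds its last target. There are 200 camera calls.

## Working session

There is one attempt and no reset: what is moved stays moved. The work goes in short steps, Python scripts to look and compute and a tool call to move; the robot and the scene stay as the last step left them, time stands still between calls to the robot, and variables do not carry over. Pictures are saved under pics/ and viewed, at most 14 in all, crops included, and the job is handed in when it is done.

Besides the shell and the picture viewer there is one more tool, called after "Emit:" in YAML: its name, and indented under it one key for each argument. drive_tool: Moves the arm, as the interface text tells. Shifts and turns lie within -1 to 1; 1 stands for 0.1 m of shift or pi/4 rad of turn. Its arguments: {"type":"object","properties":{"commands":{"type":"string"},"force":{"type":"number"}},"required":["commands"]}

```bash
ls; mkdir -p pics; cat > h.py <<'E'
import numpy as np, cv2, json
from scipy.spatial.transform import Rotation as R
from rig import sense, capture, finish_job, boxes_of, tips_ahead
def q2R(q): return R.from_quat([q[1],q[2],q[3],q[0]]).as_matrix()
def campose(p):
    a=np.array(p["attitude"],float)
    M=a if a.shape==(3,3) else q2R(a)
    return np.array(p["position"],float),M
def ray(p,uv,s=None):
    f=210/np.tan(np.radians(p["fov_y"])/2)
    d=np.array([uv[0]-p["cx"],uv[1]-p["cy"]],float)
    if "tool_from_camera" in p:
        r=np.hypot(*d); th=r/f
        v=np.array([*(d/max(r,1e-9)*np.sin(th)),np.cos(th)])
        T=np.array(p["tool_from_camera"]); M=q2R(s["ee_rot"])
        return np.array(s["eef_pos"])+M@T[:3,3], M@T[:3,:3]@v
    c,M=campose(p); return c, M@np.array([d[0]/f,d[1]/f,1])
def at_z(p,uv,z,s=None):
    c,v=ray(p,uv,s); return c+v*(z-c[2])/v[2]
def proj(p,X,s=None):
    f=210/np.tan(np.radians(p["fov_y"])/2)
    if "tool_from_camera" in p:
        T=np.array(p["tool_from_camera"]); M=q2R(s["ee_rot"])
        x=M.T@(np.array(X)-s["eef_pos"]); x=T[:3,:3].T@(x-T[:3,3])
        rr=np.hypot(x[0],x[1]); th=np.arctan2(rr,x[2])
        return np.array([p["cx"],p["cy"]])+f*th*x[:2]/max(rr,1e-9)
    c,M=campose(p); x=M.T@(np.array(X)-c); return np.array([p["cx"]+f*x[0]/x[2],p["cy"]+f*x[1]/x[2]])
E
python3 - <<'E'
from h import *
print(sense()); print(tips_ahead)
N="demag toggle_tip rack driver0_mid spudger_mid phone pry_tool tweezers screw_dish ipa_bottle".split()
for n in("scene","side","wrist"):
    s=sense();p=capture(n); cv2.imwrite(f"pics/{n}0.png",p["pixels"])
    print(n,{k:v for k,v in p.items() if k!="pixels"})
    for o in N:
        for b in boxes_of(p,o):
            if b["confidence"]>.2: print(o,np.round(b["position"]),round(b["confidence"],2),np.round(at_z(p,b["position"],9,s)))
E
```

```text
pics
{'time_s': 0.0, 'joints': array([-1.38539011e+00,  3.13448889e-01,  1.49844670e+00,  1.21923642e-06,
        1.33096854e+00, -2.23415251e-01]), 'dq': array([-0.00115723,  0.00045284, -0.00014201,  0.00104476, -0.00127696,
        0.00081438]), 'tau': array([ 5.03220981e-04, -4.12261713e+01, -2.59745604e+01, -1.64899416e-04,
        4.12923415e-03, -8.22554654e-06]), 'eef_pos': array([ 208.6402599 , -481.50912579,  247.73200053]), 'ee_rot': array([-6.35614999e-04,  9.79180602e-01,  2.02990013e-01,  1.26731964e-05]), 'force': array([-0.36538187,  0.5080926 ,  0.24027257]), 'wrist_torque': array([-0.00701202,  0.01997195,  0.02796892]), 'grip_force': 0.0, 'grip_width': 1.0010242993054288}
17.0
scene {'fov_y': 57.02104214752818, 'cx': 279.02885157516664, 'cy': 211.16959915291184, 'position': array([1085.82195424, -632.96242872,  846.5361566 ]), 'attitude': array([-0.36587839,  0.84521512,  0.35392231, -0.16273722]), 'shot': 1}
demag [368. 215.] 0.8 [638. 170.   9.]
demag [301. 272.] 0.54 [ 646. -141.    9.]
rack [303. 274.] 0.65 [ 652. -140.    9.]
driver0_mid [195. 389.] 0.57 [ 702
[... 1244 characters left out ...]
.   9.]
screw_dish [281. 164.] 0.76 [ 527. -440.    9.]
screw_dish [202. 282.] 0.6 [674. 131.   9.]
screw_dish [300. 272.] 0.52 [446.  76.   9.]
ipa_bottle [300. 156.] 0.97 [ 462. -499.    9.]
wrist {'fov_y': 65.70646984690485, 'cx': 276.2993851300111, 'cy': 207.09815159771614, 'tool_from_camera': array([[ 7.13896591e-04, -9.62521129e-01, -2.71205766e-01,
         6.93980845e+01],
       [ 9.99999499e-01,  4.96894018e-04,  8.68806171e-04,
        -1.32724541e+00],
       [-7.01483774e-04, -2.71206250e-01,  9.62521001e-01,
        -1.25638539e+02],
       [ 0.00000000e+00,  0.00000000e+00,  0.00000000e+00,
         1.00000000e+00]]), 'shot': 3}
driver0_mid [202.  34.] 0.84 [ 329. -337.    9.]
```

```bash
python3 - <<'E'
import cv2
for n in("scene","side"):
    a=cv2.imread(f"pics/{n}0.png"); c=a[110:420,120:500] if n=="scene" else a[120:380,130:400]
    cv2.imwrite(f"pics/{n}0c.png",cv2.resize(c,None,fx=2,fy=2,interpolation=2) if n=="scene" else cv2.resize(c,None,fx=2.2,fy=2.2,interpolation=2))
E
python3 -c "
import cv2;a=cv2.imread('pics/scene0c.png');print(a.shape);cv2.imwrite('pics/scene0c.png',cv2.resize(a,(730,596)))"
```

```text
(620, 760, 3)
```

View pics/scene0c.png

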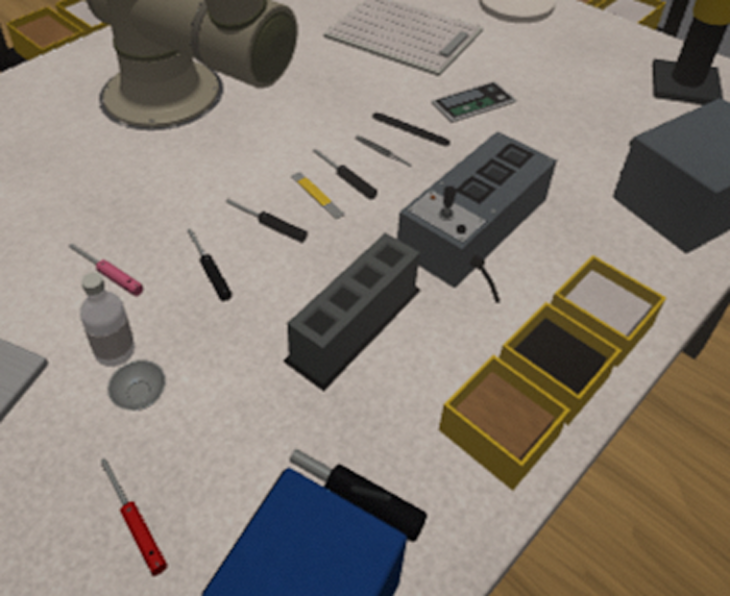

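View pics/side0c.png

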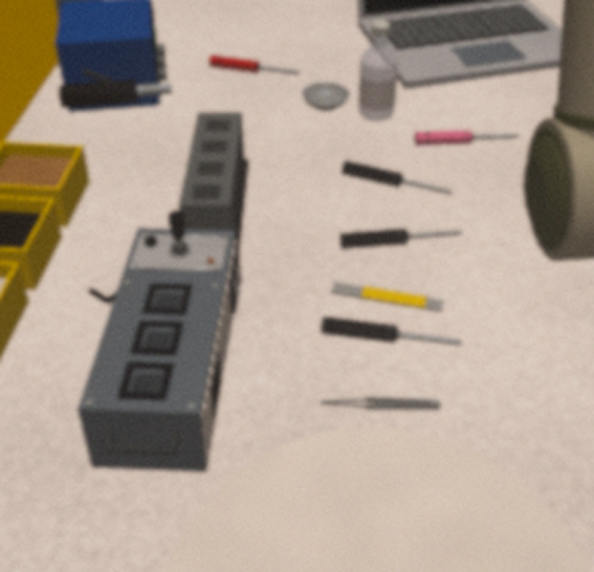

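Side crop: three black drivers at (395,177), (400,238), (390,332), the toggle at (178,225), wells at (167,298), (157,337), (147,380), and rack pockets at (217,125) to (207,191). In the scene crop the spudger is at (410,128). The pink and red drivers are decoys.

```bash
cat >> h.py <<'E'
def tri(obs):
    A=np.zeros((3,3));b=np.zeros(3)
    L=[(c,v/np.linalg.norm(v)) for c,v in obs]
    for c,v in L:
        P=np.eye(3)-np.outer(v,v);A+=P;b+=P@c
    X=np.linalg.solve(A,b); return X,max(np.linalg.norm((np.eye(3)-np.outer(v,v))@(X-c)) for c,v in L)
E
python3 - <<'E'
from h import *
S=capture("scene");D=capture("side")
sc=lambda u,v:(120+u*380/730,110+v*310/596)
sd=lambda u,v:(130+u/2.2,120+v/2.2)
for n,a,b in [("w0",(516,153),(147,380)),("w1",(495,171),(157,337)),("w2",(475,189),(167,298)),("p0",(391,255),(207,191)),("p1",(368,275),(211,168)),("p2",(345,298),(214,146)),("p3",(321,320),(217,125))]:
    X,e=tri([ray(S,sc(*a)),ray(D,sd(*b))]); print(n,X.round(),round(e,1),at_z(S,sc(*a),85).round(),at_z(D,sd(*b),85).round())
for n,(t,h),(t2,h2) in [("A",((192,232),(228,297)),((450,191),(344,167))),("B",((228,202),(304,238)),((461,232),(342,241))),("C",((315,151),(375,195)),((460,343),(323,325)))]:
    for f,P,q,r in((sc,S,t,h),(sd,D,t2,h2)):
        a=at_z(P,f(*q),5);b=at_z(P,f(*r),9);print(n,a.round(),b.round(),np.linalg.norm(a-b).round(),((a+b)/2).round())
a,b=[at_z(S,sc(*q),5) for q in((375,116),(448,142))];print("sp",a.round(),b.round(),np.linalg.norm(a-b))
E
```

```text
w0 [655. 232.  88.] 2.1 [655. 236.  85.] [654. 229.  85.]
w1 [657. 175.  86.] 0.5 [657. 176.  85.] [657. 174.  85.]
w2 [660. 120.  86.] 0.6 [660. 121.  85.] [660. 119.  85.]
p0 [656. -70.  83.] 2.3 [659. -71.  85.] [653. -68.  85.]
p1 [ 659. -119.   82.] 1.3 [ 661. -121.   85.] [ 657. -116.   85.]
p2 [ 664. -169.   82.] 1.2 [ 667. -171.   85.] [ 662. -165.   85.]
p3 [ 668. -218.   83.] 0.9 [ 670. -219.   85.] [ 667. -216.   85.]
A [ 359. -198.    5.] [ 504. -244.    9.] 152.0 [ 432. -221.    7.]
A [ 351. -206.    5.] [ 498. -244.    9.] 151.0 [ 424. -225.    7.]
B [ 346. -113.    5.] [497. -84.   9.] 154.0 [422. -98.   7.]
B [ 341. -118.    5.] [490. -81.   9.] 154.0 [ 416. -100.    7.]
C [354.  82.   5.] [510.  68.   9.] 156.0 [432.  75.   7.]
C [351.  78.   5.] [503.  67.   9.] 152.0 [427.  73.   7.]
sp [361. 234.   5.] [506. 268.   5.] 149.02164937707522
```

Emit:
drive_tool:
  commands: "0.16 0.33 0.1 0 0 -0.044 100;0.16 0.33 0.1 0 0 -0.044 100;0.16 0.33 0.1 0 0 -0.044 100;0.16 0.33 0.1 0 0 -0.044 100;0.16 0.33 0.1 0 0 -0.044 100;0.16 0.33 0.1 0 0 -0.044 100;0.16 0.33 0.1 0 0 -0.044 100;0.16 0.33 0.1 0 0 -0.044 100;0.16 0.33 0.1 0 0 -0.044 100;0.16 0.33 0.1 0 0 -0.044 100;0.16 0.33 0.1 0 0 -0.044 100;0.16 0.33 0.1 0 0 -0.036 100;0 0 0 0 0 0 100;0 0 0 0 0 0 100;0 0 0 0 0 0 100"
  force: 40

```text
time_s: 3.0
eef_pos: [400.5, -86.0, 368.0]
ee_rot: [0.0, 1.0, 0.0, -0.0]
force: [-0.3, -0.8, 0.1]
grip_width: 1.0
grip_force: 0.0
```

```bash
python3 - <<'E'
from h import *
s=sense();p=capture("wrist");cv2.imwrite("pics/w1.png",p["pixels"]);import pickle;pickle.dump((s,p),open("w1.pkl","wb"))
print(s["eef_pos"],s["ee_rot"],s["joints"])
for o in ["driver0_mid","spudger_mid","demag","rack","toggle_tip","pry_tool","tweezers"]:
    for b in boxes_of(p,o):
        if b["confidence"]>.3: print(o,np.round(b["position"]),round(b["confidence"],2),np.round(at_z(p,b["position"],9,s)))
E
```

```text
[400.49779256 -85.95039276 368.01861498] [ 6.76183433e-06  9.99999847e-01  4.83781502e-04 -2.66872260e-04] [-4.99123902e-01 -1.15807885e-02  1.56943400e+00 -2.67601687e-04
  1.58420147e+00  1.07070134e+00]
driver0_mid [371. 135.] 0.86 [ 447. -229.    9.]
driver0_mid [521.  24.] 0.73 [ 683. -533.    9.]
driver0_mid [426. 198.] 0.69 [ 349. -333.    9.]
driver0_mid [121. 151.] 0.32 [426. 165.   9.]
spudger_mid [ 80. 151.] 0.6 [431. 247.   9.]
rack [116.  24.] 0.71 [637. 172.   9.]
rack [311.   9.] 0.59 [ 639. -135.    9.]
pry_tool [216. 142.] 0.7 [435.   6.   9.]
pry_tool [117.  21.] 0.63 [643. 170.   9.]
pry_tool [492. 137.] 0.59 [ 460. -458.    9.]
tweezers [123. 158.] 0.69 [414. 163.   9.]
```

View pics/w1.png

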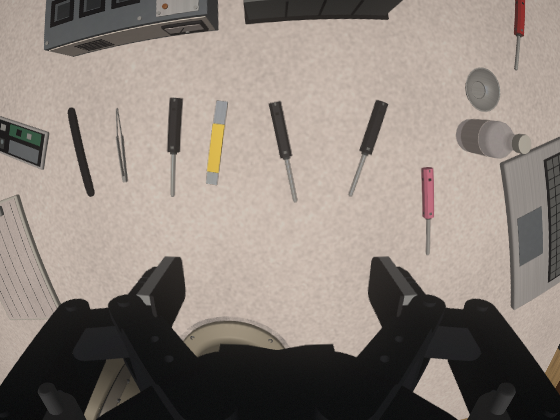

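The wrist picture shows drivers A (381,101)→(351,195), B (275,102)→(295,201) and C (176,98)→(172,195). The spudger runs (71,109)–(91,195), with the pry tool between B and C and the tweezers between C and the spudger.

```bash
cat >> h.py <<'E'
def blobs(p,thr=75,amin=200,amax=4000,roi=None):
    g=cv2.cvtColor(p["pixels"],cv2.COLOR_BGR2GRAY); m=(g<thr).astype(np.uint8)
    if roi: k=np.zeros_like(m); k[roi[1]:roi[3],roi[0]:roi[2]]=1; m*=k
    m=cv2.morphologyEx(m,cv2.MORPH_CLOSE,np.ones((3,3)))
    n,l,st,c=cv2.connectedComponentsWithStats(m); out=[]
    for i in range(1,n):
        if amin<st[i,4]<amax:
            pts=np.argwhere(l==i)[:,::-1].astype(float); mu=pts.mean(0); w,V=np.linalg.eigh(np.cov((pts-mu).T))
            d=V[:,1]; t=(pts-mu)@d; out.append((mu,mu+d*t.min(),mu+d*t.max(),st[i,4],w))
    return out
def linefit(p,s,z,**k):
    """blobs as bench points: centre, yaw, length"""
    for mu,a,b,ar,w in blobs(p,**k):
        A,B,M=[at_z(p,x,z,s) for x in(a,b,mu)]; d=B-A
        if d[0]<0:d=-d
        print("px",mu.round(),ar,"mid",M[:2].round(1),"ends",A[:2].round(1),B[:2].round(1),"yaw",round(np.arctan2(d[1],d[0]),3),"len",round(np.linalg.norm(d),1))
E
python3 - <<'E'
from h import *;import pickle
s,p=pickle.load(open("w1.pkl","rb"))
linefit(p,s,12,roi=(60,90,400,215))
for t,h in(((351,195),(381,101)),((295,201),(275,102)),((172,195),(176,98)),((71,109),(91,195))):
    a=at_z(p,t,6,s);b=at_z(p,h,10,s);print(a.round(1),b.round(1),np.linalg.norm(a-b).round(1),((a+b)/2).round(1),np.arctan2(*(b-a)[1::-1]).round(3))
E
```

```text
px [174. 125.] 645 mid [462.8  69.6] ends [503.8  66.6] [419.3  73.5] yaw -0.081 len 84.8
px [373. 127.] 662 mid [ 459.1 -231.1] ends [ 499.6 -244. ] [ 418.  -218.5] yaw -0.303 len 85.5
px [280. 129.] 623 mid [452.2 -90. ] ends [491.9 -81.7] [408.8 -99.4] yaw 0.21 len 84.9
px [ 80. 151.] 715 mid [430.9 245.8] ends [506.4 262.8] [353.  233.2] yaw 0.19 len 156.2
[ 351.8 -202.2    6. ] [ 500.1 -243.2   10. ] 153.9 [ 425.9 -222.7    8. ] -0.269
[ 341.7 -114.     6. ] [492.8 -82.8  10. ] 154.3 [417.2 -98.4   8. ] 0.204
[351.7  81.6   6. ] [503.7  66.6  10. ] 152.8 [427.7  74.1   8. ] -0.099
[504.6 264.2   6. ] [354.1 233.3  10. ] 153.6 [429.3 248.8   8. ] -2.939
```

Emit:
drive_tool:
  commands: "0.26 0.28 -0.05 0 0 0 100;0.26 0.28 -0.05 0 0 0 100;0.26 0.28 -0.05 0 0 0 100;0.26 0.28 -0.05 0 0 0 100;0.26 0.28 -0.05 0 0 0 100;0.26 0.28 -0.05 0 0 0 100;0 0 0 0 0 0 100;0 0 0 0 0 0 100;0 0 0 0 0 0 100"

```text
time_s: 4.15
eef_pos: [556.5, 81.8, 338.3]
ee_rot: [0.0, 1.0, 0.0, -0.0]
force: [-0.5, -0.4, 0.5]
grip_width: 1.002
grip_force: 0.0
```

```bash
python3 - <<'E'
from h import *
s=sense();p=capture("wrist");cv2.imwrite("pics/w2.png",p["pixels"]);import pickle;pickle.dump((s,p),open("w2.pkl","wb"))
print(s["eef_pos"])
for X in[(655,232,85),(657,175,85),(660,120,85),(656,-70,85),(659,-119,85),(664,-169,85),(668,-218,85)]:print(proj(p,X,s).round())
E
```

```text
[556.51899256  81.84675142 338.26275775]
[152.  98.]
[197.  93.]
[244.  88.]
[403.  97.]
[438.  99.]
[470.  99.]
[498. 101.]
```

View pics/w2.png

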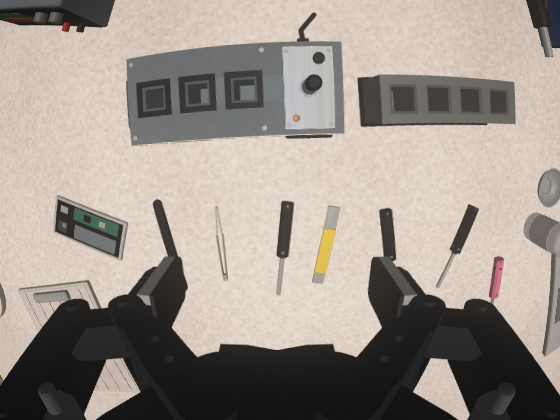

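Wells show at (153,98), (198,93), (243,89) and pockets at (403..498,100), within 1–2 px of the predictions. Picking driver C first.

Emit:
drive_tool:
  commands: "-0.1 -0.017 -0.31 0.004 0.042 -0.0145 60;-0.1 -0.017 -0.31 0.004 0.042 -0.0145 60;-0.1 -0.017 -0.31 0.004 0.042 -0.0145 60;-0.1 -0.017 -0.31 0.004 0.042 -0.0145 60;-0.1 -0.017 -0.31 0.004 0.042 -0.0145 60;-0.1 -0.017 -0.31 0.004 0.042 -0.0145 60;-0.1 -0.017 -0.31 0.004 0.042 -0.0145 60;-0.1 -0.017 -0.31 0.004 0.042 -0.0145 60;0 0 0 0 0 0 60;0 0 0 0 0 0 60;0 0 0 0 0 0 60"

```text
time_s: 5.12
eef_pos: [478.0, 68.2, 92.5]
ee_rot: [-0.012, 0.99, -0.045, -0.129]
force: [-0.0, 0.8, -0.9]
grip_width: 0.601
grip_force: 0.0
```

```bash
cat >> h.py <<'E'
def tool(yaw,pitch): # pitch deg: +15 pick tilt, -75 driver upright
    return R.from_euler("z",yaw)*R.from_euler("y",pitch,degrees=True)*R.from_matrix(np.diag([1.,-1,-1]))
def gap(pos,yaw,pitch):
    s=sense(); d=(np.array(pos)-s["eef_pos"])/100
    rv=(tool(yaw,pitch)*R.from_matrix(q2R(s["ee_rot"])).inv()).as_rotvec()/(np.pi/4)
    print("shift",d.round(3),"turn",rv.round(3),"norms",np.linalg.norm(d).round(2),np.linalg.norm(rv).round(2)); return s
E
python3 - <<'E'
from h import *
s=gap((476.5,68.3,22),-.09,15);p=capture("wrist");linefit(p,s,12,roi=(150,100,400,400),amin=300);cv2.imwrite("pics/w3.png",p["pixels"])
E
```

```text
shift [-0.015  0.001 -0.705] turn [-0.016  0.004  0.004] norms 0.71 0.02
px [278. 205.] 3001 mid [469.4  70.4] ends [508.3  67. ] [416.9  75. ] yaw -0.087 len 91.7
```

View pics/w3.png

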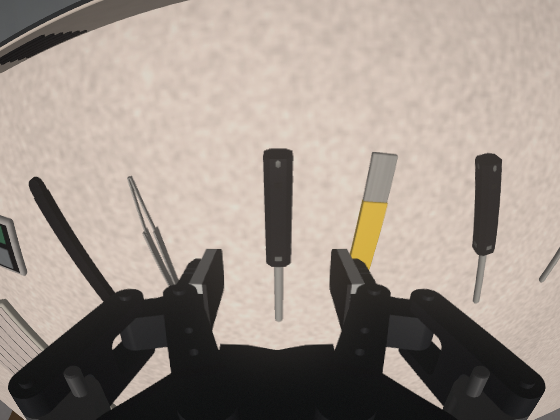

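Driver C is centred between the fingers at column 278.

Emit:
drive_tool:
  commands: "0 0 -0.3 0 0 0 60;0 0 -0.3 0 0 0 60;0 0 -0.1 0 0 0 60;0 0 0 0 0 0 60;0 0 0 0 0 0 60;0 0 0 0 0 0 0;0 0 0 0 0 0 0;0 0 0 0 0 0 0;0 0 0 0 0 0 0;0 0 0 0 0 0 0;0 0 0 0 0 0 0;0 0 0 0 0 0 0;0 0 0.2 0 0 0 0;0 0 0.3 0 0 0 0;0 0 0.4 0 0 0 0;0 0 0.4 0 0 0 0;0 0 0 0 0 0 0;0 0 0 0 0 0 0"
  force: 60

```text
time_s: 6.67
eef_pos: [477.6, 68.6, 152.4]
ee_rot: [-0.012, 0.991, -0.045, -0.129]
force: [-0.5, 0.5, -2.7]
grip_width: 0.188
grip_force: 58.9
```

```bash
python3 - <<'E'
from h import *
s=sense();print(s["eef_pos"],s["force"],s["wrist_torque"]);gap((560,180,260),0,-69)
E
```

```text
[477.56960971  68.61822297 152.4138616 ] [-0.53166008  0.48905673 -2.67925268] [ 0.01194052 -0.185226   -0.01567255]
shift [0.824 1.114 1.076] turn [-0.1   -1.861  0.084] norms 1.75 1.87
```

Emit:
drive_tool:
  commands: "0.133 0.125 0.07 -0.0077 -0.143 0.0065 0;0.133 0.125 0.07 -0.0077 -0.143 0.0065 0;0.133 0.125 0.07 -0.0077 -0.143 0.0065 0;0.133 0.125 0.07 -0.0077 -0.143 0.0065 0;0.133 0.125 0.07 -0.0077 -0.143 0.0065 0;0.133 0.125 0.07 -0.0077 -0.143 0.0065 0;0.133 0.125 0.07 -0.0077 -0.143 0.0065 0;0.133 0.125 0.07 -0.0077 -0.143 0.0065 0;0.133 0.125 0.07 -0.0077 -0.143 0.0065 0;0.133 0.125 0.07 -0.0077 -0.143 0.0065 0;0.133 0.125 0.07 -0.0077 -0.143 0.0065 0;0.133 0.125 0.07 -0.0077 -0.143 0.0065 0;0.133 0.125 0.07 -0.0077 -0.143 0.0065 0;0 0 0 0 0 0 0;0 0 0 0 0 0 0;0 0 0 0 0 0 0"

```text
time_s: 8.0
eef_pos: [625.4, 183.9, 233.5]
ee_rot: [0.015, 0.893, -0.008, 0.45]
force: [0.1, -0.4, -0.4]
grip_width: 0.191
grip_force: 58.9
```

```bash
python3 - <<'E'
from h import *
s=gap((651,231,230),0,-69);p=capture("wrist");q=capture("side");a=q["pixels"]
x=np.array([651,231,230.]);tip=x+[0,0,-127];print(s["joints"])
print(proj(p,tip,s),proj(q,s["eef_pos"]+np.array([0,0,-127])),proj(q,(655,231,85)))
c=cv2.resize(a[190:340,100:280],None,fx=3,fy=3);w=cv2.resize(p["pixels"],None,fx=.75,fy=.75)
o=np.zeros((800,560,3),np.uint8);o[:450,:540]=c;o[460:775,:420]=w;cv2.imwrite("pics/p4.png",cv2.resize(o,(420,600)))
E
```

```text
shift [ 0.256  0.471 -0.035] turn [ 0.02  -0.345  0.038] norms 0.54 0.35
[ 0.16878762  0.32908866  1.79271862 -1.05353999  0.19446865  2.71846048]
[217.50610879 318.01695748] [214.29268335 270.2358959 ] [196.01934    293.44021498]
```

View pics/p4.png

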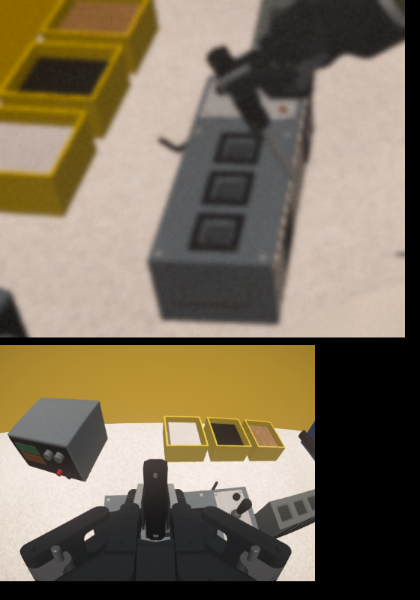

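The tool lines up with the forearm here (joint 5 near 0, joint 4 near its limit), so a 15° grasp tilt is too flat. I'll lay the driver back down and grasp it again tilted about 35°.

```bash
python3 - <<'E'
from h import *
gap((477.6,68.6,120),-.09,15)
E
```

```text
shift [-1.479 -1.154 -1.14 ] turn [ 0.111  1.519 -0.085] norms 2.2 1.53
```

Emit:
drive_tool:
  commands: "-0.123 -0.096 -0.04 0.0093 0.1266 -0.007 0;-0.123 -0.096 -0.04 0.0093 0.1266 -0.007 0;-0.123 -0.096 -0.04 0.0093 0.1266 -0.007 0;-0.123 -0.096 -0.04 0.0093 0.1266 -0.007 0;-0.123 -0.096 -0.04 0.0093 0.1266 -0.007 0;-0.123 -0.096 -0.04 0.0093 0.1266 -0.007 0;-0.123 -0.096 -0.1 0.0093 0.1266 -0.007 0;-0.123 -0.096 -0.1 0.0093 0.1266 -0.007 0;-0.123 -0.096 -0.1 0.0093 0.1266 -0.007 0;-0.123 -0.096 -0.2 0.0093 0.1266 -0.007 0;-0.123 -0.096 -0.2 0.0093 0.1266 -0.007 0;-0.123 -0.096 -0.2 0.0093 0.1266 -0.007 0;0 0 0 0 0 0 0;0 0 0 0 0 0 0;0 0 0 0 0 0 0"

```text
time_s: 9.35
eef_pos: [500.8, 78.1, 128.9]
ee_rot: [0.011, 0.998, -0.04, -0.044]
force: [-0.6, -0.5, -0.9]
grip_width: 0.186
grip_force: 58.9
```

```bash
python3 - <<'E'
from h import *
s=gap((477.6,68.6,23),-.09,15);print(s["joints"],s["eef_pos"])
E
```

```text
shift [-0.232 -0.095 -1.059] turn [ 0.051  0.22  -0.016] norms 1.09 0.23
[-0.06512155  0.44633828  1.64327244 -0.02648192  1.13881227  1.59853437] [500.83059617  78.14356263 128.89765915]
```

Emit:
drive_tool:
  commands: "-0.116 -0.047 -0.1 0.025 0.11 -0.008 0;-0.116 -0.048 -0.2 0.026 0.11 -0.008 0;0 0 -0.35 0 0 0 0;0 0 -0.28 0 0 0 0;0 0 -0.12 0 0 0 0;0 0 0 0 0 0 0;0 0 0 0 0 0 40;0 0 0 0 0 0 40;0 0 0 0 0 0 40;0 0 0 0 0 0 40;0 0 0.15 0 0 0 40;0.015 0 0 0.013 0.148 0 40;0.015 0 0 0.013 0.148 0 40;0.015 0 0 0.013 0.148 0 40;0 0 0 0 0 0 40;0 0 0 0 0 0 40;0 0 0 0 0 0 40"

```text
time_s: 10.77
eef_pos: [481.2, 68.1, 38.1]
ee_rot: [-0.012, 0.952, -0.043, -0.301]
force: [-0.3, 0.1, 0.2]
grip_width: 0.398
grip_force: 0.0
```

```bash
python3 - <<'E'
from h import *
s=gap((482,68.2,23),-.09,35);print(s["joints"],s["eef_pos"],s["force"])
p=capture("wrist");linefit(p,s,12,roi=(220,100,340,400),amin=300)
E
```

```text
shift [ 0.008  0.001 -0.151] turn [ 0.003 -0.003 -0.001] norms 0.15 0.0
[-0.09770843  0.8065898   1.41537815 -0.00653408  1.53249501  1.56559613] [481.24798938  68.12179775  38.12595272] [-0.29718484  0.12870491  0.19081428]
px [276. 233.] 3854 mid [480.5  69.6] ends [516.8  66.1] [409.5  76.5] yaw -0.097 len 107.8
```

Emit:
drive_tool:
  commands: "0 0 -0.15 0 0 0 40;0 0 0 0 0 0 40;0 0 0 0 0 0 0;0 0 0 0 0 0 0;0 0 0 0 0 0 0;0 0 0 0 0 0 0;0 0 0 0 0 0 0;0 0 0.2 0 0 0 0;0 0 0.4 0 0 0 0;0 0 0.4 0 0 0 0;0 0 0.3 0 0 0 0;0 0 0 0 0 0 0;0 0 0 0 0 0 0"

```text
time_s: 11.9
eef_pos: [481.9, 68.0, 154.0]
ee_rot: [-0.012, 0.953, -0.043, -0.301]
force: [0.3, 0.3, -1.3]
grip_width: 0.184
grip_force: 58.7
```

```bash
python3 - <<'E'
from h import *
gap((600,231,250),0,-49)
E
```

```text
shift [1.181 1.63  0.96 ] turn [-0.081 -1.867  0.095] norms 2.23 1.87
```

Emit:
drive_tool:
  commands: "0.091 0.125 0.074 -0.0062 -0.1436 0.0073 0;0.091 0.125 0.074 -0.0062 -0.1436 0.0073 0;0.091 0.125 0.074 -0.0062 -0.1436 0.0073 0;0.091 0.125 0.074 -0.0062 -0.1436 0.0073 0;0.091 0.125 0.074 -0.0062 -0.1436 0.0073 0;0.091 0.125 0.074 -0.0062 -0.1436 0.0073 0;0.091 0.125 0.074 -0.0062 -0.1436 0.0073 0;0.091 0.125 0.074 -0.0062 -0.1436 0.0073 0;0.091 0.125 0.074 -0.0062 -0.1436 0.0073 0;0.091 0.125 0.074 -0.0062 -0.1436 0.0073 0;0.091 0.125 0.074 -0.0062 -0.1436 0.0073 0;0.091 0.125 0.074 -0.0062 -0.1436 0.0073 0;0.091 0.125 0.074 -0.0062 -0.1436 0.0073 0;0 0 0 0 0 0 0;0 0 0 0 0 0 0;0 0 0 0 0 0 0"

```text
time_s: 13.23
eef_pos: [597.2, 224.5, 245.8]
ee_rot: [0.002, 0.918, -0.003, 0.395]
force: [0.5, -0.6, -0.7]
grip_width: 0.18
grip_force: 58.8
```

```bash
python3 - <<'E'
from h import *
s=gap((651,231,240),0,-49);print(s["joints"])
E
```

```text
shift [ 0.538  0.065 -0.058] turn [ 0.002 -0.053  0.01 ] norms 0.54 0.05
[ 0.24540989  0.29511634  1.7365005  -0.54402661  0.36180964  2.25994053]
```

Emit:
drive_tool:
  commands: "0.18 0.022 -0.02 0 -0.02 0.003 0;0.18 0.022 -0.02 0 -0.02 0.003 0;0.18 0.022 -0.02 0.002 -0.015 0.004 0;0 0 0 0 0 0 0;0 0 0 0 0 0 0;0 0 0 0 0 0 0"

```text
time_s: 13.73
eef_pos: [651.0, 231.0, 240.5]
ee_rot: [0.0, 0.909, 0.0, 0.416]
force: [-0.8, 0.4, -0.5]
grip_width: 0.185
grip_force: 58.7
```

```bash
python3 - <<'E'
from h import *
s=gap((651,231,150),0,-49);print(s["joints"])
q=capture("side");S=capture("scene")
for P in(q,S):print(proj(P,s["eef_pos"]+np.array([.2,0,-132])),proj(P,(655,231,85)),proj(P,s["eef_pos"]))
o=np.hstack([cv2.resize(q["pixels"][190:340,120:260],None,fx=2.8,fy=2.8),cv2.resize(S["pixels"][110:260,310:445],None,fx=2.8,fy=2.8)]);print(o.shape);cv2.imwrite("pics/p5.png",o)
E
```

```text
shift [-0.    -0.    -0.905] turn [0.    0.004 0.   ] norms 0.91 0.0
[ 0.232733    0.40030519  1.62408676 -0.58360666  0.32269656  2.28377377]
[196.55537484 285.58805909] [196.01934    293.44021498] [188.45037904 234.8637531 ]
[387.8993363  183.69450823] [387.58724017 190.26389879] [396.12624314 146.67013111]
(420, 770, 3)
```

View pics/p5.png

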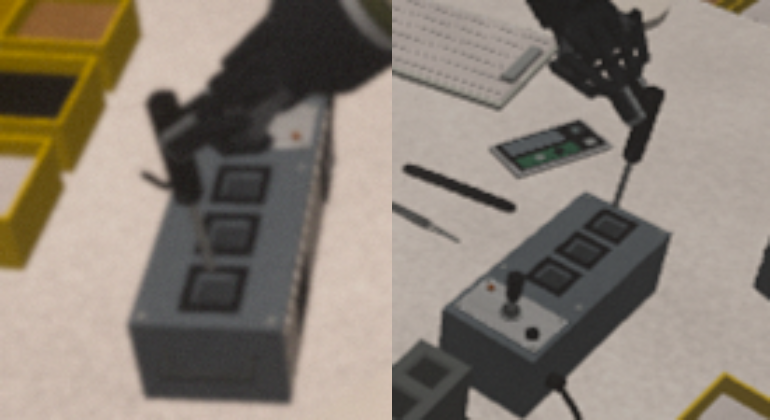

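The driver tip is at side px (195,286) and scene px (390,183), against predictions of (196.6,285.6) and (387.9,183.7). It hangs over well 0.

Emit:
drive_tool:
  commands: "0 0 -0.15 0 0 0 0;0 0 -0.15 0 0 0 0;0 0 -0.15 0 0 0 0;0 0 -0.15 0 0 0 0;0 0 0 0 0 0 0;0 0 0 0 0 0 0"

```text
time_s: 14.33
eef_pos: [651.1, 231.5, 180.8]
ee_rot: [0.0, 0.909, 0.001, 0.417]
force: [0.0, -0.3, -0.2]
grip_width: 0.183
grip_force: 58.8
```

Emit:
drive_tool:
  commands: "0 0 -0.1 0 0 0 0;0 0 -0.1 0 0 0 0;0 0 -0.1 0 0 0 0;0 0 0 0 0 0 0;0 0 0 0 0 0 0"

```text
time_s: 14.75
eef_pos: [652.8, 231.6, 153.8]
ee_rot: [-0.001, 0.909, 0.0, 0.416]
force: [-0.1, -0.2, -1.1]
grip_width: 0.186
grip_force: 58.8
```

Emit:
drive_tool:
  commands: "0 0 0 0 0 0 38;0 0 0 0 0 0 38;0 0 0 0 0 0 38;0 0 0 0 0 0 38;-0.15 0 0.13 0 0 0 38;-0.2 0 0.17 0 0 0 38;-0.25 0 0.22 0 0 0 38;-0.25 0 0.22 0 0 0 38;-0.25 0 0.22 0 0 0 50;0 0 0 0 0 0 60;0 0 0 0 0 0 60"

```text
time_s: 15.67
eef_pos: [542.2, 231.9, 250.3]
ee_rot: [-0.001, 0.909, 0.001, 0.417]
force: [-0.2, 0.2, -0.4]
grip_width: 0.6
grip_force: 0.0
```

```bash
python3 - <<'E'
from h import *
q=capture("side");S=capture("scene");s=sense();p=capture("wrist")
o=np.hstack([cv2.resize(q["pixels"][190:340,120:260],None,fx=2,fy=2),cv2.resize(S["pixels"][110:260,310:445],None,fx=2,fy=2),cv2.resize(p["pixels"][:,130:430],(214,300))]);print(o.shape);cv2.imwrite("pics/p6.png",o)
gap((452+9+6,-90+3,90),.207,35)
gap((452+9+6,-90+3,90),.207-np.pi,35)
E
```

```text
(300, 764, 3)
shift [-0.759 -3.183 -1.575] turn [-0.194  1.859  0.213] norms 3.63 1.88
shift [-0.759 -3.183 -1.575] turn [ 2.54   0.265 -2.822] norms 3.63 3.81
```

View pics/p6.png

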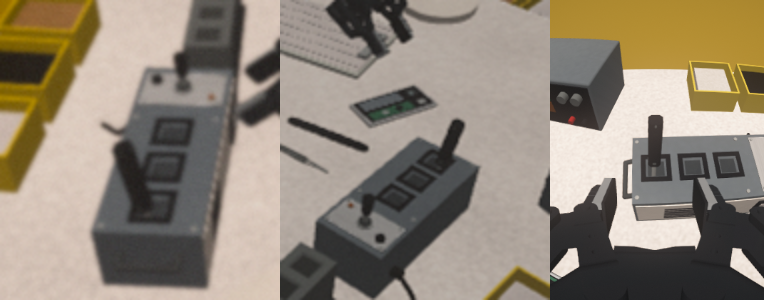

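Driver C stands in well 0. Next is driver B.

Emit:
drive_tool:
  commands: "-0.056 -0.245 -0.08 -0.015 0.143 0.0164 60;-0.056 -0.245 -0.08 -0.015 0.143 0.0164 60;-0.056 -0.245 -0.08 -0.015 0.143 0.0164 60;-0.056 -0.245 -0.08 -0.015 0.143 0.0164 60;-0.056 -0.245 -0.08 -0.015 0.143 0.0164 60;-0.056 -0.245 -0.08 -0.015 0.143 0.0164 60;-0.056 -0.245 -0.12 -0.015 0.143 0.0164 60;-0.056 -0.245 -0.14 -0.015 0.143 0.0164 60;-0.056 -0.245 -0.16 -0.015 0.143 0.0164 60;-0.056 -0.245 -0.18 -0.015 0.143 0.0164 60;-0.056 -0.245 -0.18 -0.015 0.143 0.0164 60;-0.056 -0.245 -0.18 -0.015 0.143 0.0164 60;-0.056 -0.245 -0.14 -0.015 0.143 0.0164 60;0 0 0 0 0 0 60;0 0 0 0 0 0 60;0 0 0 0 0 0 60"

```text
time_s: 17.15
eef_pos: [479.3, -57.7, 100.7]
ee_rot: [0.042, 0.97, 0.091, -0.22]
force: [-0.6, 0.7, 0.9]
grip_width: 0.599
grip_force: 0.0
```

```bash
python3 - <<'E'
from h import *
s=gap((469.6,-86.3,23),.207,35);print(s["eef_pos"],s["joints"])
p=capture("wrist");linefit(p,s,12,roi=(200,100,360,400),amin=300)
cv2.imwrite("pics/p7.png",p["pixels"])
E
```

```text
shift [-0.097 -0.286 -0.777] turn [0.009 0.212 0.009] norms 0.83 0.21
[479.26034469 -57.72297514 100.68712513] [-0.2519372   0.61328814  1.52025315 -0.22618362  1.40753223  1.21367461]
px [310. 194.] 2639 mid [460.7 -87.8] ends [499.3 -79.8] [405.5 -99.9] yaw 0.211 len 95.9
```

Emit:
drive_tool:
  commands: "-0.048 -0.143 0 0.004 0.106 0.004 60;-0.048 -0.143 0 0.004 0.106 0.005 60;0 0 0 0 0 0 60;0 0 -0.3 0 0 0 60;0 0 -0.3 0 0 0 60;0 0 -0.17 0 0 0 60;0 0 0 0 0 0 60;0 0 0 0 0 0 60;0 0 0 0 0 0 0;0 0 0 0 0 0 0;0 0 0 0 0 0 0;0 0 0 0 0 0 0;0 0 0 0 0 0 0;0 0 0 0 0 0 0;0 0 0 0 0 0 0;0 0 0 0 0 0 0"

```text
time_s: 18.53
eef_pos: [470.3, -86.6, 25.5]
ee_rot: [0.032, 0.949, 0.099, -0.298]
force: [1.1, 1.6, 7.3]
grip_width: 0.182
grip_force: 58.5
```

Emit:
drive_tool:
  commands: "0 0 0.2 0 0 0 0;0 0 0.4 0 0 0 0;0 0 0.4 0 0 0 0;0 0 0.4 0 0 0 0;0 0 0.3 0 0 0 0;0 0 0 0 0 0 0;0 0 0 0 0 0 0"

```text
time_s: 19.12
eef_pos: [469.9, -86.6, 195.6]
ee_rot: [0.032, 0.949, 0.098, -0.298]
force: [-0.6, -0.3, -1.7]
grip_width: 0.178
grip_force: 58.7
```

```bash
python3 - <<'E'
from h import *
s=gap((600,174.5,260),0,-49);print(s["eef_pos"],s["joints"])
E
```

```text
shift [1.301 2.611 0.644] turn [ 0.196 -1.856 -0.213] norms 2.99 1.88
[469.91456206 -86.63033269 195.62769094] [-0.28906784  0.57190996  1.36621053 -0.28230377  1.74461199  1.10341385]
```

Emit:
drive_tool:
  commands: "0.1 0.2 0.05 0.015 -0.143 -0.0164 0;0.1 0.2 0.05 0.015 -0.143 -0.0164 0;0.1 0.2 0.05 0.015 -0.143 -0.0164 0;0.1 0.2 0.05 0.015 -0.143 -0.0164 0;0.1 0.2 0.05 0.015 -0.143 -0.0164 0;0.1 0.2 0.05 0.015 -0.143 -0.0164 0;0.1 0.2 0.05 0.015 -0.143 -0.0164 0;0.1 0.2 0.05 0.015 -0.143 -0.0164 0;0.1 0.2 0.05 0.015 -0.143 -0.0164 0;0.1 0.2 0.05 0.015 -0.143 -0.0164 0;0.1 0.2 0.05 0.015 -0.143 -0.0164 0;0.1 0.2 0.05 0.015 -0.143 -0.0164 0;0.1 0.2 0.05 0.015 -0.143 -0.0164 0;0 0 0 0 0 0 0;0 0 0 0 0 0 0;0 0 0 0 0 0 0"

```text
time_s: 20.45
eef_pos: [596.4, 164.5, 256.5]
ee_rot: [0.005, 0.918, 0.001, 0.396]
force: [0.5, -0.0, -0.4]
grip_width: 0.178
grip_force: 58.8
```

```bash
python3 - <<'E'
from h import *
s=gap((653,174.5,240),0,-49);print(s["eef_pos"],s["joints"])
E
```

```text
shift [ 0.566  0.1   -0.165] turn [ 0.012 -0.052  0.002] norms 0.6 0.05
[596.44589076 164.52073869 256.4967729 ] [ 0.11571309  0.22763799  1.79546172 -0.29328441  0.32108613  1.92323039]
```

Emit:
drive_tool:
  commands: "0.19 0.033 -0.05 0.004 -0.02 0 0;0.19 0.033 -0.05 0.004 -0.02 0.001 0;0.19 0.034 -0.06 0.004 -0.013 0.001 0;0 0 0 0 0 0 0;0 0 0 0 0 0 0;0 0 0 0 0 0 0"

```text
time_s: 20.95
eef_pos: [653.4, 174.3, 241.2]
ee_rot: [0.0, 0.909, -0.0, 0.416]
force: [-0.5, -0.2, -1.2]
grip_width: 0.18
grip_force: 58.7
```

```bash
cat > tip.py <<'E'
from h import *
import sys
# brighter-than-case blade: print predictions and save crops
w=np.array(eval(sys.argv[1]),float); s=sense(); o=[]
for n in("side","scene"):
    P=capture(n); a=s["eef_pos"]+np.array([.2,0,-132]); u=proj(P,a); print(n,"tip",u.round(1),"well",proj(P,w).round(1))
    x,y=u.round().astype(int); c=P["pixels"][max(y-45,0):y+45,x-45:x+45]; o.append(cv2.resize(c,(360,360),interpolation=2)); print("crop origin",x-45,y-45,"x4")
cv2.imwrite(sys.argv[2],np.hstack(o)); print(s["eef_pos"].round(1))
E
python3 tip.py "(657,174.5,85)" pics/p8.png
```

```text
side tip [201.8 265.2] well [201.4 273.3]
crop origin 157 220 x4
scene tip [377.5 192.5] well [377.2 199.2]
crop origin 333 147 x4
[653.4 174.3 241.2]
```

View pics/p8.png

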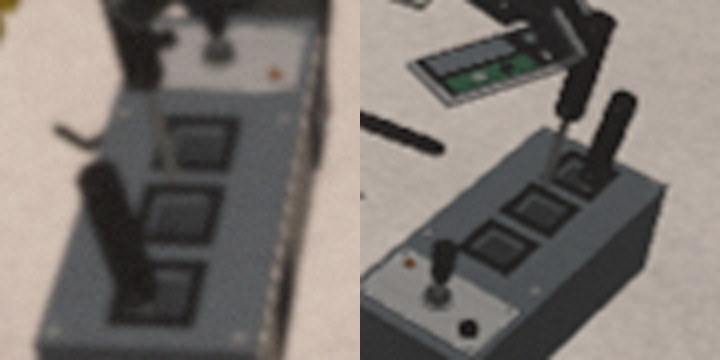

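```bash
python3 - <<'E'
from h import *
q=capture("side");S=capture("scene")
print(tri([ray(q,(200,263)),ray(S,(380.5,192.5))]))
print(sense()["eef_pos"])
E
```

```text
(array([659.85281929, 174.26077832, 113.91250024]), np.float64(2.832785409096802))
[653.31672214 174.91705208 241.75119805]
```

Emit:
drive_tool:
  commands: "-0.03 0 0 0 0 0 0;0 0 -0.15 0 0 0 0;0 0 -0.15 0 0 0 0;0 0 -0.15 0 0 0 0;0 0 -0.15 0 0 0 0;0 0 0 0 0 0 0;0 0 0 0 0 0 0"

```text
time_s: 21.73
eef_pos: [650.3, 175.1, 181.1]
ee_rot: [-0.0, 0.909, 0.0, 0.416]
force: [0.6, 0.3, 0.3]
grip_width: 0.178
grip_force: 58.8
```

Emit:
drive_tool:
  commands: "0 0 -0.1 0 0 0 0;0 0 -0.1 0 0 0 0;0 0 -0.1 0 0 0 0;0 0 0 0 0 0 0;0 0 0 0 0 0 0"

```text
time_s: 22.15
eef_pos: [651.3, 174.6, 153.0]
ee_rot: [-0.0, 0.909, 0.0, 0.417]
force: [0.1, -0.1, 0.4]
grip_width: 0.183
grip_force: 58.8
```

Emit:
drive_tool:
  commands: "0 0 -0.04 0 0 0 0;0 0 0 0 0 0 38;0 0 0 0 0 0 38;0 0 0 0 0 0 38;0 0 0 0 0 0 38;-0.15 0 0.13 0 0 0 38;-0.2 0 0.17 0 0 0 38;-0.25 0 0.22 0 0 0 38;-0.25 0 0.22 0 0 0 38;-0.25 0 0.22 0 0 0 50;0 0 0 0 0 0 60;0 0 0 0 0 0 60"

```text
time_s: 23.15
eef_pos: [541.5, 174.9, 246.9]
ee_rot: [-0.001, 0.909, 0.001, 0.416]
force: [0.2, -0.1, -0.3]
grip_width: 0.601
grip_force: 0.0
```

```bash
python3 - <<'E'
from h import *
c,sn=np.cos(-.295),np.sin(-.295)
g=np.array([459.1+17.8*c,-231.1+17.8*sn]);print(g)
s=gap((*g,95),-.29,35)
q=capture("side");P=capture("wrist");linefit(P,s,12,amin=150)
for b in boxes_of(q,"driver0_mid"):print(np.round(b["position"]),b["confidence"],at_z(q,b["position"],9).round())
E
```

```text
[ 476.13107813 -236.27516933]
shift [-0.654 -4.112 -1.519] turn [ 0.268  1.856 -0.301] norms 4.43 1.9
px [392. 112.] 1212 mid [947.1 -36.8] ends [920.5 -88.2] [973.5   9.5] yaw 1.074 len 111.1
px [545. 133.] 1815 mid [ 939.5 -437.6] ends [1088.6 -525.9] [ 792.9 -361.5] yaw -0.507 len 338.3
px [277. 210.] 2334 mid [730.4 176.6] ends [826.9 176.4] [670.4 176.8] yaw -0.002 len 156.5
px [  1. 201.] 175 mid [746.7 684.1] ends [800.  717.6] [688.8 650.8] yaw 0.541 len 129.8
px [405. 204.] 440 mid [740.2  -9. ] ends [760.8 -18.8] [714.9   2.8] yaw -0.439 len 50.7
px [554. 219.] 175 mid [ 710.8 -313.5] ends [ 729.5 -312.7] [ 691.7 -314.8] yaw 0.057 len 37.9
px [533. 223.] 237 mid [ 704.5 -252.5] ends [ 724.1 -245.8] [ 685.8 -259.3] yaw 0.338 len 40.7
px [510. 228.] 267 mid [ 697.1 -191.1] ends [ 713.4 -185.1] [ 679.2 -198. ] yaw 0.36 len 36.5
px [482. 234.] 258 mid [ 688.7 -129.9] ends [ 691.9 -148.3] [ 685.4 -111.9] yaw -1.393 len 37.0
px [484. 259.] 3463 mid [ 648.1 -117.7] ends [ 643.6 -293.7] [648.4 -32.3] yaw 1.553 len 261.5
px [260. 296.] 539 mid [609.6 195.8] ends [610.4 168.6] [608.4 224.1] yaw -1.536 len 55.5
[238. 148.] 0.51 [ 694. -541.    9.]
```

Emit:
drive_tool:
  commands: "-0.041 -0.257 -0.04 0.0168 0.116 -0.0188 60;-0.041 -0.257 -0.04 0.0168 0.116 -0.0188 60;-0.041 -0.257 -0.06 0.0168 0.116 -0.0188 60;-0.041 -0.257 -0.06 0.0168 0.116 -0.0188 60;-0.041 -0.257 -0.1 0.0168 0.116 -0.0188 60;-0.041 -0.257 -0.1 0.0168 0.116 -0.0188 60;-0.041 -0.257 -0.1 0.0168 0.116 -0.0188 60;-0.041 -0.257 -0.1 0.0168 0.116 -0.0188 60;-0.041 -0.257 -0.1 0.0168 0.116 -0.0188 60;-0.041 -0.257 -0.1 0.0168 0.116 -0.0188 60;-0.041 -0.257 -0.1 0.0168 0.116 -0.0188 60;-0.041 -0.257 -0.1 0.0168 0.116 -0.0188 60;-0.041 -0.257 -0.12 0.0168 0.116 -0.0188 60;-0.041 -0.257 -0.12 0.0168 0.116 -0.0188 60;-0.041 -0.257 -0.14 0.0168 0.116 -0.0188 60;-0.041 -0.257 -0.14 0.0168 0.116 -0.0188 60;0 0 0 0 0 0 60;0 0 0 0 0 0 60"

```text
time_s: 24.8
eef_pos: [479.4, -220.1, 92.6]
ee_rot: [-0.035, 0.954, -0.131, -0.267]
force: [-0.1, 0.6, 0.9]
grip_width: 0.601
grip_force: 0.0
```

```bash
python3 - <<'E'
from h import *
s=gap((476,-236.3,26),-.29,35);print(s["eef_pos"],s["joints"])
p=capture("wrist");linefit(p,s,12,roi=(200,60,380,400),amin=300)
cv2.imwrite("pics/p9.png",p["pixels"])
E
```

```text
shift [-0.034 -0.162 -0.666] turn [ 0.027  0.079 -0.023] norms 0.69 0.09
[ 479.3962884  -220.12784372   92.55481076] [-0.57947864  0.7707912   1.28503679 -0.16017737  1.60863709  1.30114316]
px [305. 170.] 3169 mid [ 468.8 -234.4] ends [ 505.7 -245.8] [ 412.6 -217.4] yaw -0.296 len 97.4
```

Emit:
drive_tool:
  commands: "-0.034 -0.162 0 0.027 0.079 -0.023 60;0 0 0 0 0 0 60;0 0 -0.25 0 0 0 60;0 0 -0.25 0 0 0 60;0 0 -0.16 0 0 0 60;0 0 0 0 0 0 60;0 0 0 0 0 0 60;0 0 0 0 0 0 0;0 0 0 0 0 0 0;0 0 0 0 0 0 0;0 0 0 0 0 0 0;0 0 0 0 0 0 0;0 0 0 0 0 0 0;0 0 0 0 0 0 0;0 0 0 0 0 0 0"

```text
time_s: 26.1
eef_pos: [477.4, -235.3, 31.8]
ee_rot: [-0.042, 0.945, -0.137, -0.294]
force: [3.4, 2.5, 11.5]
grip_width: 0.072
grip_force: 79.9
```

Emit:
drive_tool:
  commands: "0 0 0.2 0 0 0 0;0 0 0.4 0 0 0 0;0 0 0.4 0 0 0 0;0 0 0.4 0 0 0 0;0 0 0.4 0 0 0 0;0 0 0 0 0 0 0;0 0 0 0 0 0 0"

```text
time_s: 26.68
eef_pos: [477.1, -235.7, 211.8]
ee_rot: [-0.041, 0.945, -0.137, -0.293]
force: [-0.7, 0.3, -2.1]
grip_width: 0.073
grip_force: 76.4
```

```bash
python3 - <<'E'
from h import *
s=gap((600,121,260),0,-49);print(s["eef_pos"],s["joints"])
E
```

```text
shift [1.229 3.567 0.482] turn [-0.264 -1.84   0.301] norms 3.8 1.88
[ 477.13192118 -235.66411845  211.80790442] [-0.59940898  0.68647044  1.12443217 -0.18619322  1.90283273  1.250857  ]
```

Grip width of 0.07 is wrong for an 18 mm handle. I'll look before going on.

```bash
python3 - <<'E'
from h import *
p=capture("wrist");S=capture("scene")
o=np.hstack([cv2.resize(p["pixels"],(480,360)),cv2.resize(S["pixels"][160:300,160:280],(309,360))]);cv2.imwrite("pics/p10.png",o)
E
```

```text
(no output)
```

View pics/p10.png

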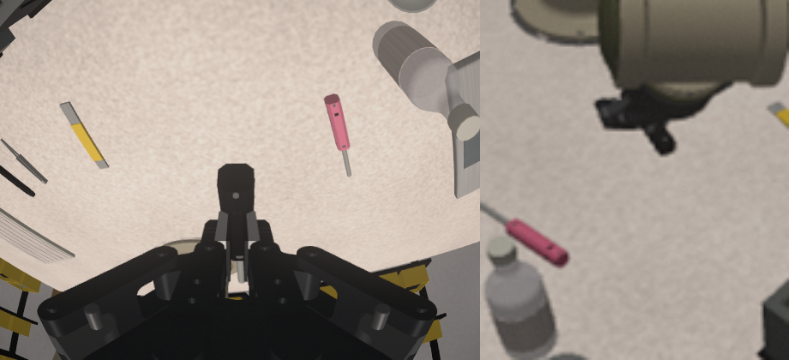

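It seems to be held by the blade just below the handle. I'll set it back down and look again.

Emit:
drive_tool:
  commands: "0 0 -0.4 0 0 0 0;0 0 -0.4 0 0 0 0;0 0 -0.4 0 0 0 0;0 0 -0.3 0 0 0 0;0 0 -0.2 0 0 0 0;0 0 -0.08 0 0 0 0;0 0 0 0 0 0 0;0 0 0 0 0 0 0;0 0 0 0 0 0 60;0 0 0 0 0 0 60;0 0 0 0 0 0 60;0 0 0 0 0 0 60;0 0 0.4 0 0 0 60;0 0 0.3 0 0 0 60;0 0 0 0 0 0 60;0 0 0 0 0 0 60"

```text
time_s: 28.12
eef_pos: [477.1, -235.6, 102.7]
ee_rot: [-0.042, 0.945, -0.137, -0.294]
force: [0.8, -0.3, -0.5]
grip_width: 0.604
grip_force: 0.0
```

```bash
python3 - <<'E'
from h import *
s=sense();p=capture("wrist");print(s["eef_pos"]);linefit(p,s,12,roi=(150,20,400,400),amin=300)
cv2.imwrite("pics/p11.png",p["pixels"])
E
```

```text
[ 477.09323194 -235.60995045  102.74435183]
px [276. 158.] 2835 mid [ 467.6 -231.3] ends [ 505.  -241.1] [ 410.9 -216.4] yaw -0.257 len 97.3
```

View pics/p11.png

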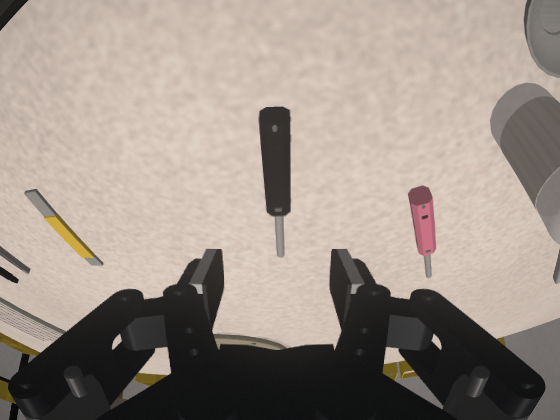

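Emit:
drive_tool:
  commands: "0 0.02 -0.3 0 0 0.04 45;0 0 -0.3 0 0 0 45;0 0 -0.2 0 0 0 45;0 0 0 0 0 0 45;0 0 0 0 0 0 45;0 0 0 0 0 0 45"

```text
time_s: 28.67
eef_pos: [476.1, -233.0, 20.8]
ee_rot: [-0.038, 0.946, -0.122, -0.297]
force: [0.0, 0.9, -0.4]
grip_width: 0.451
grip_force: 0.0
```

Emit:
drive_tool:
  commands: "0 0 0 0 0 0 0;0 0 0 0 0 0 0;0 0 0 0 0 0 0;0 0 0 0 0 0 0;0 0 0 0 0 0 0;0 0 0 0 0 0 0;0 0 0 0 0 0 0"
  force: 45

```text
time_s: 29.25
eef_pos: [476.7, -233.4, 21.9]
ee_rot: [-0.038, 0.947, -0.122, -0.296]
force: [0.2, 0.8, -0.6]
grip_width: 0.189
grip_force: 44.4
```

Good grasp at width 0.19. Lifting.

Emit:
drive_tool:
  commands: "0 0 0.2 0 0 0 0;0 0 0.4 0 0 0 0;0 0 0.4 0 0 0 0;0 0 0.4 0 0 0 0;0 0 0.4 0 0 0 0;0 0 0 0 0 0 0;0 0 0 0 0 0 0"
  force: 60

```text
time_s: 29.83
eef_pos: [477.1, -233.6, 203.6]
ee_rot: [-0.037, 0.947, -0.122, -0.294]
force: [-0.6, 1.2, -2.1]
grip_width: 0.189
grip_force: 62.8
```

```bash
python3 - <<'E'
from h import *
s=gap((600,121,260),0,-49);print(s["eef_pos"],s["joints"])
E
```

```text
shift [1.229 3.546 0.564] turn [-0.235 -1.844  0.268] norms 3.8 1.88
[ 477.13339659 -233.64997127  203.61724638] [-0.59068984  0.69014834  1.14001667 -0.1979014   1.88021425  1.23186545]
```

Emit:
drive_tool:
  commands: "0.077 0.222 0.035 -0.0147 -0.115 0.0168 0;0.077 0.222 0.035 -0.0147 -0.115 0.0168 0;0.077 0.222 0.035 -0.0147 -0.115 0.0168 0;0.077 0.222 0.035 -0.0147 -0.115 0.0168 0;0.077 0.222 0.035 -0.0147 -0.115 0.0168 0;0.077 0.222 0.035 -0.0147 -0.115 0.0168 0;0.077 0.222 0.035 -0.0147 -0.115 0.0168 0;0.077 0.222 0.035 -0.0147 -0.115 0.0168 0;0.077 0.222 0.035 -0.0147 -0.115 0.0168 0;0.077 0.222 0.035 -0.0147 -0.115 0.0168 0;0.077 0.222 0.035 -0.0147 -0.115 0.0168 0;0.077 0.222 0.035 -0.0147 -0.115 0.0168 0;0.077 0.222 0.035 -0.0147 -0.115 0.0168 0;0.077 0.222 0.035 -0.0147 -0.115 0.0168 0;0.077 0.222 0.035 -0.0147 -0.115 0.0168 0;0.077 0.222 0.035 -0.0147 -0.115 0.0168 0;0 0 0 0 0 0 0;0 0 0 0 0 0 0;0 0 0 0 0 0 0"

```text
time_s: 31.42
eef_pos: [599.6, 121.5, 256.7]
ee_rot: [-0.0, 0.912, 0.0, 0.41]
force: [-0.3, -1.0, -0.6]
grip_width: 0.187
grip_force: 62.7
```

```bash
python3 - <<'E'
from h import *
s=gap((653,121,240),0,-49);print(s["eef_pos"],s["joints"])
E
```

```text
shift [ 0.534 -0.005 -0.167] turn [ 0.    -0.013 -0.001] norms 0.56 0.01
[599.57542542 121.48307913 256.70416492] [ 0.01187571  0.19993164  1.84610516 -0.03289407  0.25088774  1.60981752]
```

Emit:
drive_tool:
  commands: "0.185 0 -0.055 0 -0.006 0 0;0.185 0 -0.055 0 -0.006 0 0;0.184 0 -0.055 0 0 0 0;0 0 0 0 0 0 0;0 0 0 0 0 0 0;0 0 -0.15 0 0 0 0;0 0 -0.15 0 0 0 0;0 0 -0.15 0 0 0 0;0 0 -0.1 0 0 0 0;0 0 0 0 0 0 0;0 0 0 0 0 0 0"

```text
time_s: 32.33
eef_pos: [655.2, 121.5, 186.7]
ee_rot: [-0.0, 0.91, 0.0, 0.416]
force: [0.4, -0.4, -1.1]
grip_width: 0.186
grip_force: 62.7
```

```bash
python3 - <<'E'
from h import *
s=gap((655,121,152),0,-49);print(s["eef_pos"],s["force"],s["wrist_torque"],s["joints"])
E
```

```text
shift [-0.002 -0.005 -0.347] turn [ 0.     0.002 -0.001] norms 0.35 0.0
[655.18017586 121.5227401  186.68649226] [ 0.35978848 -0.4151439  -1.10012452] [-0.01756397  0.47108683 -0.05817037] [ 0.01066855  0.40844954  1.77805087 -0.07591469  0.0983077   1.65263607]
```

Joint 5 is getting close to 0. I'll yaw the tool slightly around the blade to get away from the singularity, then continue down.

Emit:
drive_tool:
  commands: "0 0 0 0 0 -0.08 0;0 0 0 0 0 -0.08 0;0 0 0 0 0 -0.08 0;0 0 0 0 0 -0.04 0;0 0 0 0 0 0 0;0 0 0 0 0 0 0"

```text
time_s: 32.83
eef_pos: [653.8, 123.4, 185.1]
ee_rot: [0.018, 0.911, -0.044, 0.41]
force: [-0.6, 0.7, -0.7]
grip_width: 0.185
grip_force: 62.7
```

```bash
python3 - <<'E'
from h import *
s=gap((655,121.5,152),-.22,-49);print(s["eef_pos"],s["force"],s["joints"])
E
```

```text
shift [ 0.012 -0.019 -0.331] turn [-0.005 -0.012 -0.16 ] norms 0.33 0.16
[653.75434104 123.37399917 185.1133305 ] [-0.55929873  0.65925473 -0.74708029] [ 0.04905851  0.41882064  1.75979845 -0.71378002  0.16180466  2.37577156]
```

Emit:
drive_tool:
  commands: "0.004 -0.006 0 -0.001 -0.003 -0.04 0;0.004 -0.006 0 -0.001 -0.003 -0.04 0;0.004 -0.006 0 -0.001 -0.003 -0.04 0;0 0 0 -0.002 -0.003 -0.04 0;0 0 0 0 0 0 0;0 0 -0.08 0 0 0 0;0 0 -0.08 0 0 0 0;0 0 -0.08 0 0 0 0;0 0 -0.05 0 0 0 0;0 0 0 0 0 0 0;0 0 0 0 0 0 0"

```text
time_s: 33.75
eef_pos: [658.6, 119.9, 162.2]
ee_rot: [0.044, 0.908, -0.1, 0.405]
force: [0.7, 0.6, -1.0]
grip_width: 0.186
grip_force: 62.7
```

```bash
python3 - <<'E'
from h import *
s=gap((655,121.5,152),-.22,-49);print(s["eef_pos"],s["force"],s["joints"])
E
```

```text
shift [-0.036  0.016 -0.102] turn [-0.005 -0.02  -0.002] norms 0.11 0.02
[658.61868718 119.92267494 162.17225239] [ 0.72656581  0.63312125 -1.00994198] [ 0.08526898  0.47911419  1.73416533 -1.11307596  0.25008312  2.87794552]
```

```bash
python3 - <<'E'
from h import *
gap((656,121.5,162),-.16,-45)
E
```

```text
shift [-0.026  0.016 -0.002] turn [0.012 0.067 0.074] norms 0.03 0.1
```

Emit:
drive_tool:
  commands: "-0.013 0.008 0 0.004 0.022 0.025 0;-0.013 0.008 0 0.004 0.022 0.025 0;0 0 0 0.004 0.022 0.025 0;0 0 0 0 0 0 0;0 0 -0.04 0 0 0 0;0 0 -0.04 0 0 0 0;0 0 -0.03 0 0 0 0;0 0 0 0 0 0 0;0 0 0 0 0 0 0"

```text
time_s: 34.5
eef_pos: [655.9, 121.8, 151.1]
ee_rot: [0.03, 0.921, -0.074, 0.382]
force: [2.3, 0.5, -2.9]
grip_width: 0.187
grip_force: 62.5
```

```bash
python3 - <<'E'
from h import *
s=gap((656,121.5,151),-.16,-45);print(s["force"],s["joints"])
E
```

```text
shift [ 0.001 -0.003 -0.001] turn [-0.     0.002 -0.001] norms 0.0 0.0
[ 2.26844551  0.46174593 -2.89427085] [ 0.06526994  0.48360821  1.73336843 -0.8159562   0.21802042  2.53513212]
```

Emit:
drive_tool:
  commands: "0 0 0 0 0 0 38;0 0 0 0 0 0 38;0 0 0 0 0 0 38;0 0 0 0 0 0 38;-0.1 0.016 0.1 0 0 0 38;-0.15 0.025 0.15 0 0 0 38;-0.2 0.03 0.2 0 0 0 38;-0.2 0.03 0.2 0 0 0 38;-0.25 0.04 0.22 0 0 0 38;-0.25 0.04 0.22 0 0 0 38;0 0 0 0 0 0 20;0 0 0 0 0 0 0;0 0 0 0 0 0 0"

```text
time_s: 35.58
eef_pos: [541.1, 139.7, 259.8]
ee_rot: [0.031, 0.921, -0.074, 0.382]
force: [1.0, -0.7, -0.1]
grip_width: 0.003
grip_force: 0.0
```

```bash
python3 - <<'E'
from h import *
q=capture("side");S=capture("scene");s=sense();p=capture("wrist")
o=np.hstack([cv2.resize(q["pixels"][190:340,120:260],None,fx=2,fy=2),cv2.resize(S["pixels"][110:260,310:445],None,fx=2,fy=2),cv2.resize(p["pixels"][:,130:430],(214,300))]);cv2.imwrite("pics/p12.png",o)
print(s["joints"]);gap((640,0,260),0,0)
E
```

```text
[ 0.13013805  0.12169492  1.90314611 -0.53849515  0.40579682  2.28060127]
shift [ 0.988 -1.395  0.011] turn [0.08  0.997 0.193] norms 1.71 1.02
```

View pics/p12.png

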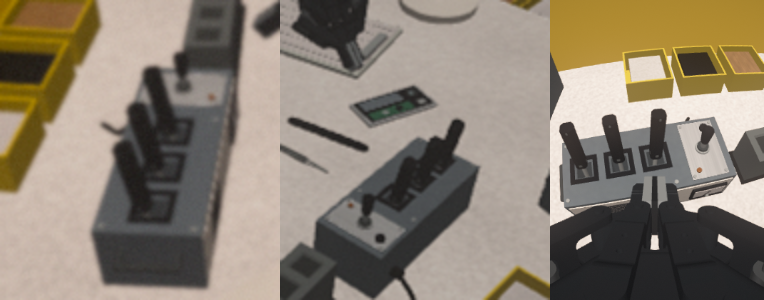

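All three stand in wells (wrist view (585,155), (620,150), (657,145)), and the toggle is upright at (703,140). Next, the toggle with closed fingers.

Emit:
drive_tool:
  commands: "0.136 -0.161 -0.01 0.0089 0.111 0.0215 0;0.136 -0.161 -0.01 0.0089 0.111 0.0215 0;0.136 -0.161 -0.01 0.0089 0.111 0.0215 0;0.136 -0.161 -0.01 0.0089 0.111 0.0215 0;0.136 -0.161 -0.01 0.0089 0.111 0.0215 0;0.136 -0.161 -0.01 0.0089 0.111 0.0215 0;0.136 -0.161 -0.01 0.0089 0.111 0.0215 0;0.136 -0.161 -0.01 0.0089 0.111 0.0215 0;0.136 -0.161 -0.01 0.0089 0.111 0.0215 0;0 0 0 0 0 0 0;0 0 0 0 0 0 0;0 0 0 0 0 0 0"

```text
time_s: 36.73
eef_pos: [657.0, 1.0, 250.2]
ee_rot: [0.005, 1.0, -0.005, 0.02]
force: [-0.3, 0.4, -0.0]
grip_width: 0.001
grip_force: 0.0
```

```bash
python3 - <<'E'
from h import *
s=gap((663,-5,133),0,0);print(s["eef_pos"],s["joints"])
q=capture("side");S=capture("scene");p=capture("wrist")
for P in(q,S,p):
    print(proj(P,(663.4,45,132),s).round(),[ (np.round(b["position"]),round(b["confidence"],2)) for b in boxes_of(P,"toggle_tip")][:2])
E
```

```text
shift [ 0.06  -0.06  -1.172] turn [0.013 0.05  0.012] norms 1.18 0.05
[657.03188925   1.00254675 250.22636722] [-0.17509098  0.59301426  1.0738046  -0.0036398   1.43449117  1.40532075]
[209. 219.] []
[354. 209.] [(array([394., 181.]), 0.45)]
[220. 206.] [(array([227., 205.]), 0.57), (array([175., 191.]), 0.36)]
```

Emit:
drive_tool:
  commands: "0.03 -0.03 -0.3 0.006 0.025 0.006 0;0.03 -0.03 -0.3 0.007 0.025 0.006 0;0 0 -0.3 0 0 0 0;0 0 -0.27 0 0 0 0;0 0 0 0 0 0 0;0 0 0 0 0 0 0;0 0.06 0 0 0 0 0;0 0.06 0 0 0 0 0;0 0.06 0 0 0 0 0;0 0.06 0 0 0 0 0;0 0 0 0 0 0 0;0 0 0 0 0 0 0"

```text
time_s: 38.03
eef_pos: [663.2, 19.4, 134.8]
ee_rot: [0.0, 1.0, 0.001, 0.001]
force: [0.2, 0.5, 0.1]
grip_width: -0.002
grip_force: 0.0
```

Emit:
drive_tool:
  commands: "0 0.04 0 0 0 0 0;0 0.04 0 0 0 0 0;0 0.04 0 0 0 0 0;0 0 0 0 0 0 0;0 0 0 0 0 0 0"

```text
time_s: 38.45
eef_pos: [663.2, 30.9, 134.5]
ee_rot: [0.0, 1.0, 0.0, 0.0]
force: [-0.7, -2.1, 1.9]
grip_width: -0.0
grip_force: 0.9
```

Emit:
drive_tool:
  commands: "0 0.03 0 0 0 0 0;0 0.03 0 0 0 0 0;0 0 0 0 0 0 0;0 0 0 0 0 0 0"

```text
time_s: 38.78
eef_pos: [663.1, 36.9, 134.2]
ee_rot: [0.0, 1.0, 0.0, 0.0]
force: [-1.1, -3.4, 0.4]
grip_width: -0.001
grip_force: 1.6
```

Emit:
drive_tool:
  commands: "0 0.02 0 0 0 0 0;0 0.02 0 0 0 0 0;0 0 0 0 0 0 0;0 0 0 0 0 0 0;0 0 0 0 0 0 0"

```text
time_s: 39.2
eef_pos: [663.1, 40.8, 134.2]
ee_rot: [0.0, 1.0, 0.0, 0.0]
force: [-1.1, -4.8, -1.2]
grip_width: 0.008
grip_force: 1.9
```

Emit:
drive_tool:
  commands: "0 0.02 0 0 0 0 0;0 0 0 0 0 0 0;0 0 0 0 0 0 0;0 0 0 0 0 0 0;0 0 0 0 0 0 0"

```text
time_s: 39.62
eef_pos: [663.2, 42.2, 134.3]
ee_rot: [0.001, 1.0, 0.0, 0.0]
force: [-1.3, -6.6, -2.0]
grip_width: 0.001
grip_force: 2.9
```

At the stop (force 6.6 N, motion short of the command). Holding 2.2 s, then letting go slowly.

Emit:
drive_tool:
  commands: "0 0 0 0 0 0 0;0 0 0 0 0 0 0;0 0 0 0 0 0 0;0 0 0 0 0 0 0;0 0 0 0 0 0 0;0 0 0 0 0 0 0;0 0 0 0 0 0 0;0 0 0 0 0 0 0;0 0 0 0 0 0 0;0 0 0 0 0 0 0;0 0 0 0 0 0 0;0 0 0 0 0 0 0;0 0 0 0 0 0 0;0 0 0 0 0 0 0;0 0 0 0 0 0 0;0 0 0 0 0 0 0;0 0 0 0 0 0 0;0 0 0 0 0 0 0;0 0 0 0 0 0 0;0 0 0 0 0 0 0"

```text
time_s: 41.28
eef_pos: [663.2, 42.2, 134.3]
ee_rot: [0.001, 1.0, 0.0, 0.0]
force: [-0.6, -7.1, -1.2]
grip_width: -0.003
grip_force: 2.9
```

Emit:
drive_tool:
  commands: "0 0 0 0 0 0 0;0 0 0 0 0 0 0;0 0 0 0 0 0 0;0 0 0 0 0 0 0;0 0 0 0 0 0 0;0 -0.03 0 0 0 0 0;0 -0.03 0 0 0 0 0;0 -0.04 0 0 0 0 0;0 -0.04 0 0 0 0 0;0 -0.05 0 0 0 0 0;0 -0.05 0 0 0 0 0;0 -0.06 0 0 0 0 0;0 -0.08 0 0 0 0 0;0 -0.1 0 0 0 0 0;0 0 0 0 0 0 0;0 0 0 0 0 0 0;0 0 0 0 0 0 0;0 0 0 0 0 0 0"

```text
time_s: 42.78
eef_pos: [663.2, -4.8, 134.4]
ee_rot: [0.0, 1.0, 0.001, 0.0]
force: [-0.2, -0.2, -0.1]
grip_width: -0.001
grip_force: 0.0
```

```bash
python3 - <<'E'
from h import *
s=gap((560,130,250),0,-45);print(s["eef_pos"],s["force"])
S=capture("scene");q=capture("side");p=capture("wrist");cv2.imwrite("pics/w13.png",p["pixels"])
cv2.imwrite("pics/s13.png",cv2.resize(S["pixels"],(800,600)))
o=np.vstack([np.hstack([cv2.resize(p["pixels"],(400,300)),cv2.resize(q["pixels"][190:340,110:260],(300,300))])])
cv2.imwrite("pics/p13.png",o)
E
```

```text
shift [-1.032  1.348  1.156] turn [ 0.001 -0.999 -0.001] norms 2.05 1.0
[663.16838785  -4.77417974 134.3718096 ] [-0.15357761 -0.17672285 -0.13540019]
```

View pics/p13.png

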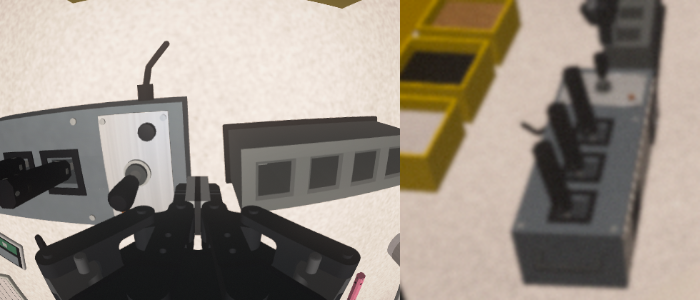

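All three drivers still stand and the toggle is upright. Approaching the well 2 driver for transfer.

Emit:
drive_tool:
  commands: "-0.1 0 0.3 0 0 0 0;-0.1 0 0.3 0 0 0 0;-0.1 0 0.25 0 0 0 0;-0.01 0.18 0 0 -0.111 0 45;-0.01 0.18 0 0 -0.111 0 45;-0.01 0.18 0 0 -0.111 0 45;-0.01 0.18 0 0 -0.111 0 45;-0.01 0.18 0 0 -0.111 0 45;-0.01 0.18 0 0 -0.111 0 45;0 0.18 0 0 -0.112 0 45;0 0 0 0 0 0 45;0 0 0 0 0 0 45;0 0 0 0 0 0 45"

```text
time_s: 44.02
eef_pos: [627.5, 120.6, 219.9]
ee_rot: [0.0, 0.954, 0.0, 0.301]
force: [0.8, 0.3, 0.2]
grip_width: 0.449
grip_force: 0.0
```

```bash
cat > hold.py <<'E'
from h import *
import sys
g=eval(sys.argv[1]); yaw=float(sys.argv[2]); pit=float(sys.argv[3])
s=gap(g,yaw,pit);print(s["eef_pos"].round(1),s["joints"].round(2))
p=capture("wrist");f=sys.argv[4];cv2.imwrite(f,p["pixels"])
for z in(100,130,160):
    x=g[0]+3.5+(z-140)*.249; print(z,proj(p,(x,g[1],z),s).round())
gr=cv2.cvtColor(p["pixels"],cv2.COLOR_BGR2GRAY)
for r in range(120,300,15): # dark runs across the middle
    d=np.flatnonzero(np.diff(np.r_[0,(gr[r,150:420]<60).astype(int),0])); print(r,[(a+150,b+150) for a,b in zip(d[::2],d[1::2]) if b-a>8])
E
python3 hold.py "(678.5,121,145)" 0 -35 pics/p14.png
```

```text
shift [ 0.51   0.004 -0.749] turn [ 0.001  0.001 -0.   ] norms 0.91 0.0
[627.5 120.6 219.9] [ 0.01  0.34  1.66 -0.01  0.53  1.59]
100 [277. 243.]
130 [277. 224.]
160 [278. 201.]
120 []
135 []
150 []
165 []
180 []
195 []
210 [(np.int64(180), np.int64(208)), (np.int64(275), np.int64(292)), (np.int64(293), np.int64(303))]
225 [(np.int64(192), np.int64(215)), (np.int64(273), np.int64(302))]
240 [(np.int64(191), np.int64(239)), (np.int64(252), np.int64(301)), (np.int64(369), np.int64(388))]
255 [(np.int64(150), np.int64(162)), (np.int64(202), np.int64(217)), (np.int64(229), np.int64(239)), (np.int64(269), np.int64(292)), (np.int64(363), np.int64(382))]
270 [(np.int64(200), np.int64(211)), (np.int64(224), np.int64(238)), (np.int64(317), np.int64(329)), (np.int64(343), np.int64(354))]
285 [(np.int64(150), np.int64(178)), (np.int64(186), np.int64(214)), (np.int64(221), np.int64(238)), (np.int64(316), np.int64(333)), (np.int64(340), np.int64(367))]
```

Emit:
drive_tool:
  commands: "0 -0.065 0 0 0 0 45;0.128 0 -0.187 0 0 0 45;0.128 0 -0.187 0 0 0 45;0.128 0 -0.187 0 0 0 45;0.127 0 -0.187 0 0 0 45;0 0 0 0 0 0 45;0 0 0 0 0 0 45;0 0 0 0 0 0 45"

```text
time_s: 44.73
eef_pos: [678.4, 113.8, 145.7]
ee_rot: [0.0, 0.953, -0.0, 0.302]
force: [-0.1, 0.4, 0.5]
grip_width: 0.449
grip_force: 0.0
```

Emit:
drive_tool:
  commands: "0 0 0 0 0 0 0;0 0 0 0 0 0 0;0 0 0 0 0 0 0;0 0 0 0 0 0 0;0 0 0 0 0 0 0;0 0 0 0 0 0 0;0 0 0 0 0 0 0"

```text
time_s: 45.32
eef_pos: [678.8, 114.4, 146.0]
ee_rot: [0.0, 0.953, 0.001, 0.302]
force: [-2.1, -0.3, 6.5]
grip_width: 0.197
grip_force: 59.0
```

Emit:
drive_tool:
  commands: "0 0 0.15 0 0 0 0;0 0 0.34 0 0 0 0;0 0 0.34 0 0 0 0;0 0 0.34 0 0 0 0;0 0 0.34 0 0 0 0;0 0 0 0 0 0 0;-0.006 -0.3 0 0 -0.016 0 0;-0.006 -0.3 0 0 -0.016 0 0;-0.006 -0.3 0 0 -0.016 0 0;-0.006 -0.3 0 0 -0.016 0 0;-0.006 -0.3 0 0 -0.016 0 0;-0.006 -0.3 0 0 -0.016 0 0;-0.006 -0.3 0 0 -0.016 0 0;-0.006 -0.3 0 0 -0.016 0 0;-0.006 -0.3 0 0 -0.016 0 0;-0.006 -0.3 0 0 -0.016 0 0;-0.006 -0.3 0 0 -0.016 0 0;0 0 0 0 0 0 0;0 0 0 0 0 0 0;0 0 0 0 0 0 0"

```text
time_s: 46.98
eef_pos: [671.5, -215.0, 295.2]
ee_rot: [-0.0, 0.931, 0.0, 0.366]
force: [0.8, -0.3, 0.1]
grip_width: 0.2
grip_force: 59.1
```

```bash
cat > tip2.py <<'E'
from h import *
import sys
# blade tip by segmenting the held driver against the bench/stand is unreliable: save crops, print prediction
p=eval(sys.argv[1]); s=gap(*eval(sys.argv[2])); print(s["eef_pos"].round(1),s["joints"].round(2),s["grip_width"])
t=s["eef_pos"]+np.array([-9.4,0,-132.7]); o=[]
for n in("side","scene"):
    P=capture(n);u=proj(P,t);x,y=u.round().astype(int);print(n,u.round(1),"pocket",proj(P,p).round(1),"origin",x-35,y-50,"x6")
    o.append(cv2.resize(P["pixels"][y-50:y+30,x-35:x+35],(420,480),interpolation=2)[:,:380])
cv2.imwrite(sys.argv[3],np.hstack(o))
E
python3 tip2.py "(667.5,-217.5,85)" "((672.5,-217.5,245),0,-43)" pics/p15.png
```

```text
shift [ 0.01  -0.025 -0.502] turn [ 0.    -0.002 -0.001] norms 0.5 0.0
[ 671.5 -215.   295.2] [-0.61  0.39  1.44  0.6   0.76  0.63] 0.20017129627238825
side [228.5 153.5] pocket [228.5 176.5] origin 194 104 x6
scene [285.8 253. ] pocket [286.7 275.5] origin 251 203 x6
```

View pics/p15.png

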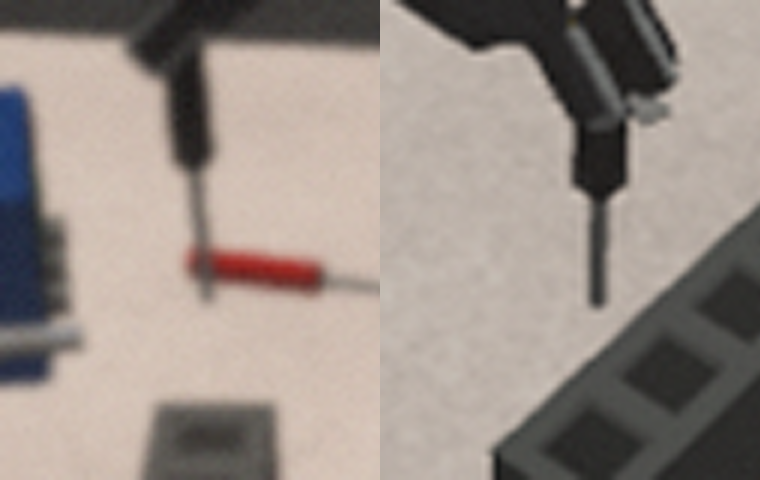

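The tip is at side (228.5,153.5) and scene (287,253.5), matching the prediction and above pocket 3. Lowering. That was the last picture, so from here I go by numbers.

Emit:
drive_tool:
  commands: "0.01 -0.025 -0.2 0 0 0 0;0 0 -0.3 0 0 0 0;0 0 -0.3 0 0 0 0;0 0 -0.2 0 0 0 0;0 0 -0.2 0 0 0 0;0 0 -0.15 0 0 0 0;0 0 -0.1 0 0 0 0;0 0 0 0 0 0 0;0 0 0 0 0 0 0;0 0 0 0 0 0 0"

```text
time_s: 47.92
eef_pos: [673.2, -217.7, 151.8]
ee_rot: [0.001, 0.93, 0.001, 0.367]
force: [-0.2, 0.8, -0.7]
grip_width: 0.197
grip_force: 59.1
```

Emit:
drive_tool:
  commands: "0 0 -0.05 0 0 0 0;0 0 -0.03 0 0 0 0;0 0 0 0 0 0 0;0 0 0 0 0 0 38;0 0 0 0 0 0 38;0 0 0 0 0 0 38;0 0 0 0 0 0 38;-0.1 0 0.107 0 0 0 38;-0.15 0 0.16 0 0 0 38;-0.2 0 0.214 0 0 0 38;-0.2 0 0.214 0 0 0 38;-0.2 0 0.2 0 0 0 38;0 0 0.2 0 0 0 38;0 0 0 0 0 0 38;0 0 0 0 0 0 38"

```text
time_s: 49.17
eef_pos: [587.8, -218.4, 253.3]
ee_rot: [0.001, 0.93, 0.0, 0.367]
force: [0.4, -0.2, -0.5]
grip_width: 0.382
grip_force: 0.0
```

```bash
python3 - <<'E'
from h import *
s=gap((624,172,219),0,-35);print(s["eef_pos"].round(1),s["joints"].round(2))
S=capture("scene");q=capture("side")
# dark handle above pocket 3?
for P in(q,S):
    print([proj(P,X).round() for X in((667.5,-217.5,100),(675,-217.5,130),(683,-217.5,160))])
    g=cv2.cvtColor(P["pixels"],cv2.COLOR_BGR2GRAY)
    for X in((667.5,-217.5,100),(675,-217.5,130),(683,-217.5,160)):
        u=proj(P,X).round().astype(int); print(''.join('#' if v<55 else '.' for v in g[u[1],u[0]-18:u[0]+19]))
    for b in boxes_of(P,"driver0_mid"):print(np.round(b["position"]),round(b["confidence"],2))
E
```

```text
shift [ 0.362  3.904 -0.343] turn [ 0.003  0.18  -0.   ] norms 3.94 0.18
[ 587.8 -218.4  253.3] [-0.72  0.27  1.72  0.78  0.7   0.36]
[array([228., 172.]), array([225., 163.]), array([221., 154.])]
..............#####..................
................####.................
..................####...............
[225. 205.] 0.67
[242. 150.] 0.64
[222. 166.] 0.56
[336. 187.] 0.55
[array([287., 272.]), array([289., 266.]), array([291., 259.])]
..............########...............
............#######################..
.........................#...........
[181. 254.] 0.72
[194. 388.] 0.56
[287. 270.] 0.5
```

Emit:
drive_tool:
  commands: "0.028 0.3 0 0 0.014 0 45;0.028 0.3 0 0 0.014 0 45;0.028 0.3 0 0 0.014 0 45;0.028 0.3 0 0 0.014 0 45;0.028 0.3 0 0 0.014 0 45;0.028 0.3 0 0 0.014 0 45;0.028 0.3 0 0 0.014 0 45;0.028 0.3 0 0 0.014 0 45;0.028 0.3 0 0 0.014 0 45;0.028 0.3 0 0 0.014 0 45;0.028 0.3 -0.1 0 0.014 0 45;0.028 0.3 -0.12 0 0.014 0 45;0.028 0.3 -0.12 0 0.014 0 45;0 0 0 0 0 0 45;0 0 0 0 0 0 45;0 0 0 0 0 0 45"

```text
time_s: 50.7
eef_pos: [624.0, 171.7, 217.5]
ee_rot: [0.0, 0.954, 0.0, 0.299]
force: [1.3, -0.6, 0.8]
grip_width: 0.445
grip_force: 0.0
```

```bash
python3 hold.py "(675.5,174.5,145)" 0 -35 pics/p16.png
```

```text
shift [ 0.515  0.028 -0.725] turn [ 0.001 -0.006 -0.001] norms 0.89 0.01
[624.  171.7 217.5] [ 0.11  0.37  1.62 -0.12  0.55  1.77]
100 [274. 241.]
130 [274. 222.]
160 [274. 198.]
120 []
135 []
150 []
165 []
180 []
195 []
210 [(np.int64(258), np.int64(286))]
225 [(np.int64(178), np.int64(209)), (np.int64(260), np.int64(286))]
240 [(np.int64(186), np.int64(234)), (np.int64(248), np.int64(297))]
255 [(np.int64(196), np.int64(217)), (np.int64(263), np.int64(285)), (np.int64(313), np.int64(324))]
270 [(np.int64(199), np.int64(211)), (np.int64(224), np.int64(237)), (np.int64(314), np.int64(329)), (np.int64(343), np.int64(354))]
285 [(np.int64(186), np.int64(214)), (np.int64(221), np.int64(237)), (np.int64(316), np.int64(333)), (np.int64(340), np.int64(367))]
```

Emit:
drive_tool:
  commands: "0 0.036 0 0 -0.006 0 45;0.129 0 -0.181 0 0 0 45;0.129 0 -0.181 0 0 0 45;0.129 0 -0.181 0 0 0 45;0.128 0 -0.181 0 0 0 45;0 0 0 0 0 0 45;0 0 0 0 0 0 45;0 0 0 0 0 0 45"

```text
time_s: 51.42
eef_pos: [675.6, 175.2, 147.0]
ee_rot: [0.0, 0.953, 0.0, 0.302]
force: [0.3, -0.0, -0.1]
grip_width: 0.448
grip_force: 0.0
```

Emit:
drive_tool:
  commands: "0 0 0 0 0 0 0;0 0 0 0 0 0 0;0 0 0 0 0 0 0;0 0 0 0 0 0 0;0 0 0 0 0 0 0;0 0 0 0 0 0 0;0 0 0 0 0 0 0"

```text
time_s: 52.0
eef_pos: [676.0, 175.6, 147.2]
ee_rot: [0.0, 0.953, 0.0, 0.302]
force: [-2.5, 0.3, 7.3]
grip_width: 0.204
grip_force: 58.7
```

Emit:
drive_tool:
  commands: "0 0 0.15 0 0 0 0;0 0 0.34 0 0 0 0;0 0 0.34 0 0 0 0;0 0 0.34 0 0 0 0;0 0 0.34 0 0 0 0;0 0 0 0 0 0 0;-0.006 -0.286 0 0 -0.0148 0 0;-0.006 -0.286 0 0 -0.0148 0 0;-0.006 -0.286 0 0 -0.0148 0 0;-0.006 -0.286 0 0 -0.0148 0 0;-0.006 -0.286 0 0 -0.0148 0 0;-0.006 -0.286 0 0 -0.0148 0 0;-0.006 -0.286 0 0 -0.0148 0 0;-0.006 -0.286 0 0 -0.0148 0 0;-0.006 -0.286 0 0 -0.0148 0 0;-0.006 -0.286 0 0 -0.0148 0 0;-0.006 -0.286 0 0 -0.0148 0 0;-0.006 -0.286 0 0 -0.0148 0 0;0 0 0 0 0 0 0;0 0 0 0 0 0 0"

```text
time_s: 53.67
eef_pos: [667.9, -168.9, 296.0]
ee_rot: [0.0, 0.93, -0.001, 0.366]
force: [0.3, 1.3, -0.5]
grip_width: 0.198
grip_force: 58.7
```

```bash
cat > tip3.py <<'E'
from h import *
import sys
p=eval(sys.argv[1]); s=gap(*eval(sys.argv[2])); print(s["eef_pos"].round(1),s["joints"].round(2),s["grip_width"])
t=s["eef_pos"]+np.array([-9.4,0,-134])
for n in("side","scene"):
    P=capture(n);u=proj(P,t);x,y=u.round().astype(int);print(n,u.round(1),"pocket",proj(P,p).round(1))
    g=cv2.cvtColor(P["pixels"],cv2.COLOR_BGR2GRAY)
    for r in range(y-12,y+10,2):print(r,' '.join('%3d'%v for v in g[r,x-8:x+9]))
E
python3 tip3.py "(663.5,-168,85)" "((668.5,-168,245),0,-43)"
```

```text
shift [ 0.006  0.009 -0.51 ] turn [ 0.    -0.     0.003] norms 0.51 0.0
[ 667.9 -168.9  296. ] [-0.54  0.34  1.5   0.57  0.71  0.71] 0.19822136310815164
side [226.9 161.9] pocket [226.9 185.8]
150 167 141 115  95  83  77  85 108 117 118 108 100  87  87  82  76  78
152 125  77  52  57  68  79 104 146 178 182 182 178 173 173 170 169 164
154 136  84  51  54  68  74  87 126 166 182 191 190 190 190 190 189 189
156 151 100  57  53  59  68  75 104 153 185 189 192 192 191 187 190 190
158 173 133  76  51  63  69  69  90 141 178 189 195 193 192 191 190 190
160 182 149  95  57  58  65  66  70 117 160 184 189 191 191 192 193 191
162 193 174 125  75  49  46  45  53  96 150 178 188 192 189 193 188 191
164 193 180 139  89  45  36  34  42  78 131 170 186 192 194 194 191 193
166 192 184 156 110  63  41  42  41  61 100 156 183 189 191 193 191 193
168 195 190 174 134  79  47  40  35  46  89 149 180 190 192 190 191 192
170 188 177 157 125  82  50  39  32  43  66 114 149 161 168 166 168 168
scene [298.4 242. ] pocket [299.5 263.6]
230 182 179 181 178 176 174 174 177 176 172 124  58  65 136 181 175 176
232 177 173 172 173 174 177 178 177 178 162 111  61  73 141 181 178 178
234 177 178 172 173 175 180 181 177 177 168 115  58  74 143 179 176 177
236 179 176 171 172 176 176 175 177 180 160 104  59  82 146 180 177 177
238 170 169 169 173 175 173 175 178 180 152  89  57  90 148 178 177 172
240 175 169 170 176 176 174 171 174 179 154  91  59  99 158 178 177 176
242 171 172 173 175 182 180 174 168 172 144  81  56 107 161 171 173 172
244 179 178 177 177 177 175 172 171 173 176 153 130 157 173 169 143  95
246 176 175 175 172 174 179 179 181 178 180 183 182 175 140  94  76  77
248 180 176 178 178 176 174 175 174 174 178 171 139  96  74  77  79  79
250 178 180 177 173 172 174 179 181 173 138  83  78  80  78  81  74  66
```

Emit:
drive_tool:
  commands: "-0.03 0.009 -0.2 0 0 0 0;0 0 -0.3 0 0 0 0;0 0 -0.3 0 0 0 0;0 0 -0.2 0 0 0 0;0 0 -0.2 0 0 0 0;0 0 -0.15 0 0 0 0;0 0 -0.1 0 0 0 0;0 0 0 0 0 0 0;0 0 0 0 0 0 0;0 0 0 0 0 0 0"

```text
time_s: 54.6
eef_pos: [665.8, -166.2, 152.9]
ee_rot: [0.0, 0.93, 0.001, 0.368]
force: [0.9, 0.5, -0.1]
grip_width: 0.198
grip_force: 58.7
```

Emit:
drive_tool:
  commands: "0 0 -0.04 0 0 0 0;0 0 -0.03 0 0 0 0;0 0 0 0 0 0 0;0 0 0 0 0 0 0"

```text
time_s: 54.93
eef_pos: [665.3, -166.8, 144.6]
ee_rot: [0.0, 0.93, 0.0, 0.367]
force: [0.1, 0.0, -1.8]
grip_width: 0.199
grip_force: 58.7
```

Emit:
drive_tool:
  commands: "0 0 0 0 0 0 36;0 0 0 0 0 0 36;0 0 0 0 0 0 36;0 0 0 0 0 0 36;-0.1 0 0.107 0 0 0 36;-0.15 0 0.16 0 0 0 36;-0.2 0 0.214 0 0 0 36;-0.2 0 0.214 0 0 0 36;-0.2 0 0.2 0 0 0 36;0 0 0.2 0 0 0 36;0 0 0 0 0 0 36;0 0 0 0 0 0 36"

```text
time_s: 55.93
eef_pos: [580.5, -167.0, 255.3]
ee_rot: [0.001, 0.93, 0.0, 0.368]
force: [-0.7, 0.5, -0.8]
grip_width: 0.359
grip_force: 0.0
```

```bash
python3 - <<'E'
from h import *
s=gap((622,231,219),0,-35);print(s["eef_pos"].round(1),s["joints"].round(2))
P=capture("wrist");g=cv2.cvtColor(P["pixels"],cv2.COLOR_BGR2GRAY)
print([proj(P,X,s).round() for X in((663.5,-168,100),(679,-168,160),(667.5,-218,100),(683,-218,160))])
for r in range(130,290,6):print(r,''.join('#' if v<60 else '.' for v in g[r,180:440:3]))
E
```

```text
shift [ 0.415  3.98  -0.363] turn [ 0.003  0.181 -0.   ] norms 4.02 0.18
[ 580.5 -167.   255.3] [-0.64  0.21  1.8   0.76  0.64  0.42]
[array([278., 238.]), array([279., 194.]), array([329., 234.]), array([338., 190.])]
130 ....................................................................#########.#########
136 .....................................................................##################
142 .......................................................................####.###...#####
148 ........................................................................##.............
154 .......................................................................................
160 .......................................................................................
166 ......................................................................................#
172 .....................................................................................##
178 .......................................................................................
184 .................................................
[... 902 characters left out ...]
####...............###..................................
250 ....................##......................#..........................................
256 ....................##......................##.........................................
262 ...........####....###.....................###.....###.................................
268 ..........####.....###.....................####....####................................
274 .........####.....####....................#####.....####...............................
280 ........#####....#####....#..............#######.....####..............................
286 .....###########.#####....#..............#.#####..##########...........................
```

Both drivers stand in pockets 2 and 3. Now the third.

Emit:
drive_tool:
  commands: "0.03 0.284 0 0 0.013 0 45;0.03 0.284 0 0 0.013 0 45;0.03 0.284 0 0 0.013 0 45;0.03 0.284 0 0 0.013 0 45;0.03 0.284 0 0 0.013 0 45;0.03 0.284 0 0 0.013 0 45;0.03 0.284 0 0 0.013 0 45;0.03 0.284 0 0 0.013 0 45;0.03 0.284 0 0 0.013 0 45;0.03 0.284 0 0 0.013 0 45;0.03 0.284 0 0 0.013 0 45;0.03 0.284 -0.1 0 0.013 0 45;0.03 0.284 -0.13 0 0.013 0 45;0.03 0.284 -0.13 0 0.013 0 45;0 0 0 0 0 0 45;0 0 0 0 0 0 45;0 0 0 0 0 0 45"

```text
time_s: 57.4
eef_pos: [622.2, 230.7, 217.2]
ee_rot: [0.0, 0.954, 0.001, 0.299]
force: [-0.2, -0.5, 0.7]
grip_width: 0.45
grip_force: 0.0
```

```bash
python3 hold.py "(673.5,231,146)" 0 -35 pics/p17.png
```

```text
shift [ 0.513  0.003 -0.712] turn [ 0.001 -0.005 -0.001] norms 0.88 0.01
[622.2 230.7 217.2] [ 0.23  0.41  1.56 -0.23  0.59  1.95]
100 [277. 241.]
130 [278. 222.]
160 [278. 199.]
120 [(np.int64(150), np.int64(159))]
135 [(np.int64(150), np.int64(167))]
150 [(np.int64(150), np.int64(175))]
165 []
180 []
195 []
210 [(np.int64(264), np.int64(291))]
225 [(np.int64(264), np.int64(289))]
240 [(np.int64(263), np.int64(302))]
255 [(np.int64(265), np.int64(285))]
270 [(np.int64(224), np.int64(236)), (np.int64(317), np.int64(329)), (np.int64(343), np.int64(354)), (np.int64(380), np.int64(420))]
285 [(np.int64(187), np.int64(213)), (np.int64(221), np.int64(237)), (np.int64(316), np.int64(333)), (np.int64(340), np.int64(367))]
```

Centred (column 277). Grasping.

Emit:
drive_tool:
  commands: "0.129 0 -0.178 0 -0.005 0 45;0.129 0 -0.178 0 0 0 45;0.129 0 -0.178 0 0 0 45;0.128 0 -0.178 0 0 0 45;0 0 0 0 0 0 45;0 0 0 0 0 0 45;0 0 0 0 0 0 0;0 0 0 0 0 0 0;0 0 0 0 0 0 0;0 0 0 0 0 0 0;0 0 0 0 0 0 0;0 0 0 0 0 0 0;0 0 0 0 0 0 0"

```text
time_s: 58.53
eef_pos: [674.3, 230.9, 148.6]
ee_rot: [0.0, 0.953, 0.0, 0.303]
force: [-2.5, -0.6, 6.6]
grip_width: 0.205
grip_force: 59.0
```

Emit:
drive_tool:
  commands: "0 0 0.15 0 0 0 0;0 0 0.34 0 0 0 0;0 0 0.34 0 0 0 0;0 0 0.34 0 0 0 0;0 0 0.34 0 0 0 0;0 0 0 0 0 0 0;-0.008 -0.291 0 0 -0.015 0 0;-0.008 -0.291 0 0 -0.015 0 0;-0.008 -0.291 0 0 -0.015 0 0;-0.008 -0.291 0 0 -0.015 0 0;-0.008 -0.291 0 0 -0.015 0 0;-0.008 -0.291 0 0 -0.015 0 0;-0.008 -0.291 0 0 -0.015 0 0;-0.008 -0.291 0 0 -0.015 0 0;-0.008 -0.291 0 0 -0.015 0 0;-0.008 -0.291 0 0 -0.015 0 0;-0.008 -0.291 0 0 -0.015 0 0;-0.008 -0.291 0 0 -0.015 0 0;0 0 0 0 0 0 0;0 0 0 0 0 0 0"

```text
time_s: 60.2
eef_pos: [663.9, -119.6, 297.4]
ee_rot: [0.0, 0.93, -0.001, 0.368]
force: [0.3, 0.8, -0.3]
grip_width: 0.195
grip_force: 58.8
```

```bash
python3 tip3.py "(658,-118.5,85)" "((662,-118.5,245),0,-43)"
```

```text
shift [-0.019  0.011 -0.524] turn [0.    0.003 0.003] norms 0.52 0.0
[ 663.9 -119.6  297.4] [-0.46  0.3   1.55  0.52  0.66  0.8 ] 0.19495894647409565
side [225.  170.9] pocket [225.6 195.9]
159 187 182 162 129  91  68  47  36  40  73 121 165 186 189 187 189 188
161 172 141 113  91  79  63  53  43  38  54  96 149 176 189 187 186 185
163 133  79  58  57  69  73  59  40  34  45  87 141 172 184 186 186 187
165 130  75  44  55  67  72  62  42  38  42  62 112 156 181 185 189 189
167 142  92  52  49  66  66  58  47  37  38  50  93 148 177 186 189 185
169 164 116  67  50  60  68  59  42  36  37  45  81 133 167 176 181 180
171 177 141  85  49  49  60  50  40  36  35  33  53  82 109 121 121 125
173 180 152 100  57  33  33  37  34  38  32  38  42  51  68  81  85  83
175 178 158 109  63  38  33  37  37  33  40  37  37  43  55  58  63  66
177 178 145  93  56  38  38  32  36  35  40  38  37  40  46  50  56  63
179 165 130  90  59  44  35  33  39  34  40  52  63  66  69  69  72  70
scene [311.  230.3] pocket [311.1 251.9]
218 180 181 180 178 179 178 176 176 175 181 151  80  60 109 164 180 174
220 181 180 178 176 174 176 177 177 178 183 148  70  59 111 162 173 174
222 173 175 177 181 179 180 179 176 180 181 146  68  58 129 179 178 175
224 173 173 178 182 181 180 175 174 175 182 138  57  62 134 182 177 178
226 171 169 172 173 174 175 173 174 176 172 123  58  72 138 180 178 176
228 173 175 173 174 174 173 173 174 177 165 111  59  73 139 178 174 175
230 174 174 174 175 176 178 175 177 180 162 106  59  91 150 178 176 171
232 178 176 176 178 178 176 173 173 173 167 128  98 133 169 174 141  92
234 178 175 173 177 178 180 175 171 171 170 169 175 173 142  94  75  77
236 173 175 176 176 175 177 177 176 173 173 166 135  96  74  77  80  77
238 172 174 174 172 170 173 174 180 173 132  81  77  77  81  76  73  68
```

Emit:
drive_tool:
  commands: "-0.05 0.011 -0.2 0 0 0 0;0 0 -0.3 0 0 0 0;0 0 -0.3 0 0 0 0;0 0 -0.2 0 0 0 0;0 0 -0.2 0 0 0 0;0 0 -0.15 0 0 0 0;0 0 -0.1 0 0 0 0;0 0 0 0 0 0 0;0 0 0 0 0 0 0;0 0 -0.04 0 0 0 0;0 0 -0.03 0 0 0 0;0 0 0 0 0 0 0;0 0 0 0 0 0 0"

```text
time_s: 61.38
eef_pos: [659.3, -117.2, 146.2]
ee_rot: [0.0, 0.93, 0.0, 0.368]
force: [0.3, -0.4, 0.7]
grip_width: 0.202
grip_force: 58.8
```

Emit:
drive_tool:
  commands: "0 0 0 0 0 0 36;0 0 0 0 0 0 36;0 0 0 0 0 0 36;0 0 0 0 0 0 36;-0.1 0 0.107 0 0 0 36;-0.15 0 0.16 0 0 0 36;-0.2 0 0.214 0 0 0 36;-0.2 0 0.214 0 0 0 36;-0.2 0 0.2 0 0 0 36;0 0 0.2 0 0 0 36;0 0 0 0 0 0 36;0 0 0 0 0 0 36"

```text
time_s: 62.38
eef_pos: [574.4, -117.5, 256.6]
ee_rot: [0.001, 0.929, 0.0, 0.369]
force: [0.2, 1.1, -0.3]
grip_width: 0.358
grip_force: 0.0
```

```bash
python3 - <<'E'
from h import *
s=sense();print(s["eef_pos"].round(1),s["joints"].round(2))
P=capture("wrist");g=cv2.cvtColor(P["pixels"],cv2.COLOR_BGR2GRAY)
for r in range(196,256,6):print(r,''.join('#' if v<60 else '.' for v in g[r,180:440:3]))
S=capture("scene")
for b in boxes_of(S,"spudger_mid"):print(np.round(b["position"]),round(b["confidence"],2),at_z(S,b["position"],5).round())
gap((420,160,300),0.19,20)
E
```

```text
[ 574.4 -117.5  256.6] [-0.55  0.16  1.86  0.72  0.58  0.51]
196 .......................................................................................
202 ...................................###...##....####..#..............#.##...............
208 ...................................#######.....#######.............#####...............
214 ..................................########....#######.............#######..............
220 ..................................#######.....#######............#######...............
226 .................................#######.....#######...........#######.................
232 .................................######......#######...........######..................
238 .................................######......######.............####...................
244 ................................######........####.....................................
250 ....................##......................#..........................................
[334. 178.] 0.67 [438. 249.   5.]
[304. 254.] 0.31 [605. -85.   5.]
shift [-1.542  2.771  0.457] turn [-0.134  1.398  0.217] norms 3.2 1.42
```

Three drivers stand in pockets 1–3. Now the spudger.

```bash
python3 - <<'E'
from h import *
gap((477,257,110),0.19,30)
E
```

```text
shift [-0.972  3.741 -1.443] turn [-0.155  1.619  0.208] norms 4.13 1.64
```

Emit:
drive_tool:
  commands: "-0.065 0.249 0 -0.0103 0.108 0.0139 40;-0.065 0.249 0 -0.0103 0.108 0.0139 40;-0.065 0.249 0 -0.0103 0.108 0.0139 40;-0.065 0.249 -0.05 -0.0103 0.108 0.0139 40;-0.065 0.249 -0.05 -0.0103 0.108 0.0139 40;-0.065 0.249 -0.05 -0.0103 0.108 0.0139 40;-0.065 0.249 -0.1 -0.0103 0.108 0.0139 40;-0.065 0.249 -0.1 -0.0103 0.108 0.0139 40;-0.065 0.249 -0.1 -0.0103 0.108 0.0139 40;-0.065 0.249 -0.16 -0.0103 0.108 0.0139 40;-0.065 0.249 -0.16 -0.0103 0.108 0.0139 40;-0.065 0.249 -0.16 -0.0103 0.108 0.0139 40;-0.065 0.249 -0.17 -0.0103 0.108 0.0139 40;-0.065 0.249 -0.17 -0.0103 0.108 0.0139 40;-0.065 0.249 -0.17 -0.0103 0.108 0.0139 40;0 0 0 0 0 0 40;0 0 0 0 0 0 40;0 0 0 0 0 0 40"

```text
time_s: 64.03
eef_pos: [477.7, 253.6, 111.0]
ee_rot: [0.024, 0.963, 0.092, -0.253]
force: [-0.8, -0.6, 0.1]
grip_width: 0.401
grip_force: 0.0
```

```bash
python3 - <<'E'
from h import *
s=gap((477,257,21.5),0.19,30);print(s["eef_pos"].round(1),s["joints"].round(2))
p=capture("wrist");linefit(p,s,7,roi=(220,60,330,400),amin=100,amax=9000);cv2.imwrite("pics/w18.png",p["pixels"])
g=cv2.cvtColor(p["pixels"],cv2.COLOR_BGR2GRAY)
for r in range(90,300,10):print(r,''.join('#' if v<75 else '.' for v in g[r,160:400:3]))
print([proj(p,(430+k*.982,248+k*.189,5),s).round() for k in(80,38,0,-80)])
E
```

```text
shift [-0.007  0.034 -0.895] turn [-0.003  0.013  0.001] norms 0.9 0.01
[477.7 253.6 111. ] [0.26 0.75 1.26 0.03 1.65 1.63]
px [267. 173.] 2792 mid [452.2 256.4] ends [510.2 267.7] [352.  237.2] yaw 0.19 len 161.1
px [274. 351.] 8184 mid [ 97.7 186. ] ends [370.  244.5] [-372.5   86.2] yaw 0.21 len 759.2
90 ................................................................................
100 ..................................####..........................................
110 ................................#######.........................................
120 .................................######.........................................
130 .................................######.........................................
140 .................................######.........................................
150 ##...............................######.........................................
160 .................................######.........................................
170 .................................######.........................................
180 ..........................
[... 374 characters left out ...]
....................
230 ..................................#####.........................................
240 ..................................#####.........................................
250 .........................##........####............##...........................
260 .................####...###........................###....###...................
270 ...............####....####........................####....####.................
280 ..............####....#####........................#####....#####...............
290 ##........###########..####........................#####..###########.......####
[array([273., 100.]), array([273., 155.]), array([273., 195.]), array([274., 257.])]
```

Emit:
drive_tool:
  commands: "-0.007 0.075 0 -0.003 0.013 0.001 40;0 0 -0.3 0 0 0 40;0 0 -0.3 0 0 0 40;0 0 -0.2 0 0 0 40;0 0 -0.085 0 0 0 40;0 0 0 0 0 0 40;0 0 0 0 0 0 40;0 0 0 0 0 0 40"

```text
time_s: 64.75
eef_pos: [477.8, 261.5, 24.6]
ee_rot: [0.024, 0.962, 0.092, -0.256]
force: [0.2, -0.6, 0.2]
grip_width: 0.4
grip_force: 0.0
```

Emit:
drive_tool:
  commands: "0 0 0 0 0 0 0;0 0 0 0 0 0 0;0 0 0 0 0 0 0;0 0 0 0 0 0 0;0 0 0 0 0 0 0;0 0 0 0 0 0 0;0 0 0 0 0 0 0"
  force: 40

```text
time_s: 65.33
eef_pos: [477.6, 261.4, 24.1]
ee_rot: [0.024, 0.962, 0.092, -0.257]
force: [1.1, 0.5, 6.9]
grip_width: 0.124
grip_force: 39.1
```

Emit:
drive_tool:
  commands: "0 0 0.1 0 0 0 0;0 0 0.2 0 0 0 0;0 0 0.3 0 0 0 0;0 0 0.4 0 0 0 0;0 0 0.4 0 0 0 0;0 0 0.4 0 0 0 0;0 0 0 0 0 0 0;0 0 0 0 0 0 0;0 0 0 0 0 0 0"
  force: 60

```text
time_s: 66.08
eef_pos: [476.6, 261.2, 202.6]
ee_rot: [0.025, 0.961, 0.092, -0.258]
force: [0.2, -0.4, 0.5]
grip_width: 0.109
grip_force: 58.7
```

```bash
python3 - <<'E'
from h import *
s=gap((600,-70,290),0,-50);print(s["eef_pos"].round(1),s["joints"].round(2))
p=capture("wrist")
g=cv2.cvtColor(p["pixels"],cv2.COLOR_BGR2GRAY)
for r in range(90,330,10):print(r,''.join('#' if v<75 else '.' for v in g[r,160:400:3]))
E
```

```text
shift [ 1.234 -3.312  0.874] turn [ 0.169 -1.773 -0.201] norms 3.64 1.79
[476.6 261.2 202.6] [0.27 0.67 1.15 0.04 1.84 1.65]
90 ...........###..................................................................
100 ######...###....................................................................
110 ........##......................................................................
120 ......###.......................................................................
130 ...####.........................................................................
140 ................................................................................
150 ................................................................................
160 ................................................................................
170 ................................................................................
180 ................................................................................
190 ................................................................................
200 ...................................##
[... 363 characters left out ...]
....................
250 ...................................#########....................................
260 ..........................####....##########....#####...........................
270 .........................#####....###########....#####..........................
280 ........................######....###########....#####..........................
290 .....#########.......############.###########.###########........########.......
300 ################################################################################
310 ################################################################################
320 ###################################.############################################
```

```bash
python3 - <<'E'
from h import *
s=sense();p=capture("wrist");d=np.array([np.cos(.19),np.sin(.19),0])
print(proj(p,s["eef_pos"]+32*d+[0,0,-15],s),proj(p,s["eef_pos"]-128*d+[0,0,-19],s))
q=capture("side");S=capture("scene")
g=cv2.cvtColor(S["pixels"],cv2.COLOR_BGR2GRAY)
a,b=proj(S,s["eef_pos"]+32*d+[0,0,-19]),proj(S,s["eef_pos"]-128*d+[0,0,-19]);print(a,b)
x0,x1,y0,y1=int(min(a[0],b[0]))-14,int(max(a[0],b[0]))+14,int(min(a[1],b[1]))-16,int(max(a[1],b[1]))+30
print(x0,x1,y0);
for r in range(y0,y1,3):print(r,''.join('#' if v<50 else('+' if v<90 else '.') for v in g[r,x0:x1:1]))
E
```

```text
[279.68655738 205.24117375] [277.79987685 341.97241802]
[359.98042821 139.82839531] [316.0747595  125.32715198]
302 373 109
109 ..............................................................+########
112 ...........................................................+###########
115 .........................................................##############
118 .......................................................#####++#########
121 ....................................................+####++++#######...
124 ...................................................###++++######+......
127 ..............+#######+.........................+############+.........
130 ..................+++###########+..............+########+..+...........
133 .++.........................+++###########++++#######++.+..............
136 ..........++..........................+++########++###+................
139 ..................++............................+++#######.............
142 ...........................++..........................................
145 ....................................++.................................
148 .............................................++........................
151 .......................................................................
154 ......................................................................+
157 .............................................................+++++++###
160 ...................................................+++.++++++++..++++##
163 ..............................................+#+++++.+++++###++++###++
166 .................................................+###++++++....+++++++.
```

```bash
python3 - <<'E'
from h import *
gap((620,-70,290),.15,-50)
E
```

```text
shift [ 1.434 -3.312  0.881] turn [ 0.301 -1.755 -0.042] norms 3.71 1.78
```

Emit:
drive_tool:
  commands: "0.09 -0.207 0.055 0.0188 -0.11 -0.0026 0;0.09 -0.207 0.055 0.0188 -0.11 -0.0026 0;0.09 -0.207 0.055 0.0188 -0.11 -0.0026 0;0.09 -0.207 0.055 0.0188 -0.11 -0.0026 0;0.09 -0.207 0.055 0.0188 -0.11 -0.0026 0;0.09 -0.207 0.055 0.0188 -0.11 -0.0026 0;0.09 -0.207 0.055 0.0188 -0.11 -0.0026 0;0.09 -0.207 0.055 0.0188 -0.11 -0.0026 0;0.09 -0.207 0.055 0.0188 -0.11 -0.0026 0;0.09 -0.207 0.055 0.0188 -0.11 -0.0026 0;0.09 -0.207 0.055 0.0188 -0.11 -0.0026 0;0.09 -0.207 0.055 0.0188 -0.11 -0.0026 0;0.09 -0.207 0.055 0.0188 -0.11 -0.0026 0;0.09 -0.207 0.055 0.0188 -0.11 -0.0026 0;0.09 -0.207 0.055 0.0188 -0.11 -0.0026 0;0.09 -0.207 0.055 0.0188 -0.11 -0.0026 0;0 0 0 0 0 0 0;0 0 0 0 0 0 0;0 0 0 0 0 0 0"

```text
time_s: 67.87
eef_pos: [620.0, -67.5, 289.9]
ee_rot: [-0.032, 0.905, 0.069, 0.42]
force: [1.0, 0.8, -0.4]
grip_width: 0.104
grip_force: 59.4
```

```bash
python3 - <<'E'
from h import *
s=gap((649.5,-70,250),.15,-50);print(s["eef_pos"].round(1),s["joints"].round(2),s["grip_width"])
E
```

```text
shift [ 0.295 -0.025 -0.399] turn [ 0.    -0.005 -0.002] norms 0.5 0.01
[620.  -67.5 289.9] [-0.47  0.19  1.77  0.89  0.61  0.34] 0.10380185639478164
```

Emit:
drive_tool:
  commands: "0.1 -0.008 -0.1 0 -0.002 0 0;0.1 -0.008 -0.1 0 -0.002 0 0;0.095 -0.009 -0.15 0 0 0 0;0 0 0 0 0 0 0;0 0 0 0 0 0 0;0 0 0 0 0 0 0"

```text
time_s: 68.37
eef_pos: [649.6, -69.8, 256.2]
ee_rot: [-0.032, 0.903, 0.069, 0.422]
force: [-0.2, -0.4, 1.2]
grip_width: 0.109
grip_force: 59.4
```

```bash
python3 - <<'E'
from h import *
s=gap((649.5,-70,140),.15,-50);print(s["eef_pos"].round(1),s["joints"].round(2))
t=s["eef_pos"]+np.array([-2.9,-.4,-129.5])
for n in("side","scene"):
    P=capture(n);u=proj(P,t);x,y=u.round().astype(int);print(n,u.round(1),"pocket",proj(P,(653.5,-69.5,85)).round(1),"x0",x-18)
    g=cv2.cvtColor(P["pixels"],cv2.COLOR_BGR2GRAY)
    for r in range(y-16,y+16,2):print(r,''.join('#' if v<48 else('+' if v<75 else ('-' if v<120 else '.')) for v in g[r,x-18:x+19]))
E
```

```text
shift [-1.000e-03 -2.000e-03 -1.162e+00] turn [ 0.001  0.002 -0.003] norms 1.16 0.0
[649.6 -69.8 256.2] [-0.45  0.29  1.74  0.98  0.55  0.25]
side [225.5 193.4] pocket [224.  206.5] x0 208
177 ..........+############++++-----.....
179 ..........-########+++++++------.....
181 ..........-########++-----------.....
183 ..........-+########+++-------+-.....
185 .........--+#########+++++---+++-....
187 .........-++#########++++----+++-....
189 .........--+#######++++------+++-....
191 ........---+######++---------+++-....
193 ........---++######++++------+##++-..
195 .......----++#######++++----++###+-..
197 .......----++######+++++----++###+-..
199 .......----++++++++++++-----+####+...
201 ......----------------------++##+-...
203 ......-----------+-++------++###+-...
205 .....----++++++++++++++----++###+-...
207 .....----+++++++++++++-----++###+-...
scene [321.1 229.1] pocket [322.3 241.2] x0 303
213 ......................####-......---.
215 .....................####+.....---...
217 ....................-####-...--......
219 ....................####-.------.....
221 ...................-###+-+++---+--...
223 ..................-####..+#++++------
225 ..................####-..#+++++++++--
227 .................-###-..-#+++++++++++
229 .................+##-...-##++++++++#+
231 .................-+.....+++++#+++++++
233 ...............--+-+--..+#++++#++++++
235 .............-+---------++++++++++#++
237 .......+#####+--++++++------++++++++#
239 ......########+++###++++++-----++++++
241 ......##########++#######++++-----+++
243 +###++#########+#++#++##+#++-----+##+
```

Emit:
drive_tool:
  commands: "0 0 -0.2 0 0 0 0;0 0 -0.2 0 0 0 0;0 0 -0.2 0 0 0 0;0 0 -0.15 0 0 0 0;0 0 -0.12 0 0 0 0;0 0 -0.1 0 0 0 0;0 0 -0.1 0 0 0 0;0 0 0 0 0 0 0;0 0 0 0 0 0 0;0 0 0 0 0 0 0"

```text
time_s: 69.3
eef_pos: [650.0, -70.6, 149.6]
ee_rot: [-0.031, 0.903, 0.069, 0.423]
force: [0.3, -0.5, 0.5]
grip_width: 0.108
grip_force: 59.4
```

```bash
python3 - <<'E'
from h import *
s=gap((649.5,-70,140),.15,-50);print(s["joints"].round(2),s["force"],s["wrist_torque"])
E
```

```text
shift [-0.005  0.006 -0.096] turn [ 0.002  0.004 -0.001] norms 0.1 0.0
[-0.45  0.46  1.84  1.44  0.45 -0.27] [ 0.33255592 -0.52780226  0.50965899] [-0.06372781  0.39816381 -0.00755781]
```

Lower the last 9 mm, release and retreat.

Emit:
drive_tool:
  commands: "0 0 -0.05 0 0 0 0;0 0 -0.05 0 0 0 0;0 0 0 0 0 0 0;0 0 0 0 0 0 0;0 0 0 0 0 0 30;0 0 0 0 0 0 30;0 0 0 0 0 0 30;0 0 0 0 0 0 30;-0.1 -0.015 0.084 0 0 0 30;-0.15 -0.023 0.126 0 0 0 30;-0.2 -0.03 0.168 0 0 0 30;-0.2 -0.03 0.168 0 0 0 30;-0.2 -0.03 0.168 0 0 0 30;-0.1 0 0.2 0 0 0 30;0 0 0 0 0 0 30;0 0 0 0 0 0 30"

```text
time_s: 70.63
eef_pos: [554.9, -83.6, 230.8]
ee_rot: [-0.031, 0.903, 0.069, 0.423]
force: [0.2, -0.3, 0.1]
grip_width: 0.301
grip_force: 0.0
```

```bash
python3 - <<'E'
from h import *
s=sense();print(s["eef_pos"].round(1),s["joints"].round(2))
P=capture("wrist");g=cv2.cvtColor(P["pixels"],cv2.COLOR_BGR2GRAY);cv2.imwrite("pics/end_w.png",P["pixels"])
for r in range(150,300,5):print(r,''.join('#' if v<60 else '.' for v in g[r,150:500:3]))
for X in((653.5,-69.5,85),(658,-118.5,85),(663.5,-168,85),(667.5,-217.5,85),(660,-69.5,165)):print(proj(P,X,s).round())
for n in("scene","side"):
    P=capture(n);cv2.imwrite(f"pics/end_{n}.png",P["pixels"])
    for o in("spudger_mid","driver0_mid"):print(n,o,[(np.round(b["position"]),round(b["confidence"],2)) for b in boxes_of(P,o)])
    print([proj(P,X).round() for X in((655,-69.5,120),(660,-118.5,130),(666,-168,130),(672,-217.5,130))])
E
```

```text
[554.9 -83.6 230.8] [-0.59  0.14  2.01  1.17  0.6  -0.06]
150 .......................................................................................................#######.######
155 ........................................................................................................#############
160 ........................................................................................................#############
165 .........................................................................................................############
170 ..........................................................................................................###########
175 .........................................#.................................................................###...#..#
180 ............................................................................................................##.......
185 .####................................................................................................................
190 ######....................................#...................
[... 2455 characters left out ...]
########................................
295 ##########...###########################.........##.####################...#############.............................
[278. 241.]
[328. 243.]
[377. 244.]
[422. 246.]
[280. 184.]
scene spudger_mid [(array([328., 238.]), 0.65), (array([370., 218.]), 0.53)]
scene driver0_mid [(array([194., 383.]), 0.83), (array([182., 251.]), 0.74), (array([288., 270.]), 0.71), (array([370., 215.]), 0.35)]
[array([323., 232.]), array([312., 240.]), array([301., 252.]), array([288., 265.])]
side spudger_mid []
side driver0_mid [(array([238., 145.]), 0.71), (array([332., 183.]), 0.46)]
[array([222., 195.]), array([224., 182.]), array([225., 172.]), array([226., 163.])]
```

```bash
python3 -c "
from rig import finish_job
print(finish_job())"
```

```text
the job is handed in; nothing more can be done
None
```

The job is handed in: all three screwdrivers were demagnetised, with the toggle held at its stop for about 2 s and then let go. They now stand blade down in tool stand pockets 1–3, with the spudger in pocket 0. I checked the final state only from image numbers, because my picture views were used up, and I got no verdict back.

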